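Take a filter housing apart for cleaning

TASK

Take the stacked filter housing apart and set each part down upright in its own place: the black plug in the small white dish, the steel ring over the post of the stand, the white cartridge in the round petri dish and the metal bowl in the square steel tray. Each part must lie fully down in its place; leave the glass flask and the little vial standing where they are.

Things in the scene. Friction and masses are not known exactly. Their poses are not given: they have to be found in the camera images.
- plug_center (a point): Top part of the stack: black ribbed plug with a knob 30 mm in diameter and 24 mm high, and under it a steel spigot 18 mm in diameter and 8 mm long that hangs loosely in the ring's hole at the start. 32 mm high in all, 50 g. The point is on its axis half-way up (16 mm over the spigot's foot); z is up along the axis. It stands on the spigot's flat foot.
- ring_center (a point): Second part from the top: flat steel clamping ring, 44 mm outer diameter, 26 mm hole, 20 mm high, 110 g, lying flat on the cartridge. The point is at its centre, half-way up; z is its axis.
- cartridge_center (a point): Third part from the top: white ceramic filter cartridge, a solid disc 54 mm in diameter and 26 mm high with small grey grooves round its side, 90 g, lying flat on the bowl's rim. The point is at its centre, half-way up; z is its axis.
- bowl_center (a point): Bottom part of the stack: round aluminium bowl 45 mm high, standing on the worktop; its upper 21 mm are a flange 66 mm in diameter, the lower 24 mm are 58 mm in diameter. Hollow, 220 g. The point is on its axis half-way up; z is its axis. The parts only lie on one another, on one axis: nothing is screwed.
- dish: Small square white plastic dish, 76 x 76 mm outside, 16 mm high, walls and floor 3 mm thick, fixed on the worktop. Place of the plug. Origin: centre of its underside; x and y along its sides, z up.
- stand: Round grey stand, a base disc 60 mm in diameter and 8 mm high with an upright steel post 8 mm in diameter rising from its centre to 38 mm above the worktop; fixed. Place of the ring, which goes over the post and lies on the base. Origin: centre of its underside, z up.
- petri: Open round petri dish of clear plastic, 90 mm in diameter (95 mm over its rim), 15 mm high, floor 2 mm thick, clear inside about 76 mm across; loose on the worktop, 80 g. Place of the cartridge. Origin: centre of its underside, z up.
- tray: Square shallow steel tray, 100 x 100 mm outside, 12 mm high, walls and floor 3 mm thick, fixed on the worktop. Place of the bowl. Origin: centre of its underside; x and y along its sides, z up.
- flask: Bystander: volumetric glass flask, 62 mm in diameter, 155 mm high, standing loose; not to be disturbed. Origin: centre of its underside, z up.
- vial: Bystander: small amber vial with a blue cap, 16 mm in diameter, 34 mm high, standing loose; not to be disturbed. Origin: centre of its underside, z up.
Mind the look-alikes: they are no part of the job. Leave any green look-alike of the part that bears bowl_center alone.

How it is judged:
By the outcome, as a careful person would: the job done as asked, in the order asked, and still so for the second after the job is handed in, with the robot touching nothing.
It also fails if it takes over 112 s, if anything falls off the work surface, if the arm or the gripper's body presses on something with over 40 N, if the wrist force passes 120 N, or if a joint passes its speed limit or range.

ROBOT

A 6-joint arm with a two-finger parallel gripper is mounted at the origin on a cart in front of the work surface, level with it; the furniture and walls round the work are solid. World frame = base frame: x ahead of the robot, y to its left, z up, the work surface at z = 0. Lengths are in m, angles in rad, forces in N, time in s.
With the tool pointing down it reaches from about 0.275 to 0.775 m from the base axis. Payload 14.6 kg.
Tool frame: the origin (TCP) lies midway between the tips of the shut fingers; the grasp point (between the pads) lies 19 mm behind it (manip.pinch_z is the distance from the TCP to the grasp point, in m); z points along the fingers, y is the direction in which the jaws open and shut (so a half turn about z gives the same grasp; the last joint's range is limited). The gripper opens to 85 mm and grips with 20 to 120 N. Pads are 22 mm wide; open, the fingers measure 114 mm over their backs; the gripper's body (76 mm by 85 mm) begins 54 mm behind the grasp point. The pads swing forward as they close: fully open they stand 13 mm farther back than shut.
Start: joints at [0.96, 0.263, -0.048, 1.259, 0, 1.415], TCP at [0.231, 0.471, 0.231] pointing down, gripper open.
Joint ranges: [-2.65, 2.65], [-0.89, 1.7], [-1.18, 1.37], [-2.13, 2.11], [-1.35, 1.29], [-3.14, 3.14]. Speed limits (rad/s): [1.89, 1.89, 2.57, 2.79, 3.14, 3.14].

INTERFACE

Orientations are given as a unit quaternion [w, x, y, z].
In Python, from plant import manip, get_image gives the robot as it stands. The module is installed in compiled form; this text tells all that it offers.
- The arm moves only by the tool drive_tool, never from a script. Its argument "plan" is a list of rows, each a list of 7 numbers: the turn, a rotation vector about the world's x, y, z in rad, then the shift along the world's x, y, z in mm, then the opening, from 0 (shut) to 1 (fully open). A call has exactly 10 rows; each row is the pose to reach, as a shift and turn from the pose measured when the call began; what a row does not reach only later rows make up. A row lasts 1/10 s, in which the tool goes at most 50 mm and 8.59 degrees, less where a joint would pass 70% of its speed; a pose out of reach is approached as far as the arm can. A call with a gripper value outside its range is refused whole. The fingers move at their own pace and stop on an object; the grip force is fixed at half the most. Time passes only in rows, so rows that repeat a pose let the fingers close, or fill a call up. It gives the time, the measured TCP pose, the force and the opening at its end, in the units of the state.
- manip.get_state(): the state, without advancing time (a new reading comes with each control period).
- get_image(name): name is "scene" or "top" or "wrist"; returns a dict with "img" (480x640x3 uint8, red, green, blue), "fx", "fy", "cx", "cy" (pixels), "cam_to_world" (4x4, takes a point from camera to world coordinates). Camera axes: x right, y up, looking along -z (the intrinsics and any distortion apply to the point x, -y, -z); pixel columns grow to the right and rows downward; lengths in m; the calibration is good to about 2 mm. A picture is of the moment at which its call begins. There is no depth.
- manip.sign_off(): hands the job in, once; it reports no verdict.
The state is a dict: "time_s": time; "q": joint angles; "joint_vel": joint speeds; "joint_torque": joint torques, N m; "ee_pos": TCP position; "tool_rot": TCP orientation; "wrist_force": force on the tool from outside, world axes, zero at the start; "wrist_torque": the same for the moment, N m; "opening": finger opening in m.
Only numpy, scipy, OpenCV 4.12 (cv2) and the standard library are available. Lean on these libraries where they do the work, as an engineer would, in place of code of your own. Each camera call takes 0.05 s, during which the arm holds its last target.

## Working session

There is one attempt and no reset: what is moved stays moved. The work goes in short steps, Python scripts to look and compute and a tool call to move; the robot and the scene stay as the last step left them, time stands still between calls to the robot, and variables do not carry over. Pictures are saved under pics/ and viewed, and the job is handed in when it is done.

Besides the shell and the picture viewer there is one more tool, called by a JSON object that holds its "fn" and its "kwargs". drive_tool: Moves the arm, as the interface text tells. Its arguments: {"type":"object","properties":{"plan":{"type":"array","items":{"type":"array","items":{"type":"number"}}}},"required":["plan"]}

```bash
mkdir -p pics; ls; python3 - <<'E'
from plant import manip,get_image
import cv2,numpy as np
s=manip.get_state();print(s)
for n in("scene","top","wrist"):
    d=get_image(n);cv2.imwrite(f"pics/{n}0.png",d["img"][:,:,::-1]);print(n,{k:d[k] for k in d if k!="img"})
print(manip.get_state()["time_s"])
E
```

```text
pics
{'time_s': 0.0, 'q': array([ 9.59704570e-01,  2.63537022e-01, -4.89481637e-02,  1.25942754e+00,
       -4.54668832e-05,  1.41551889e+00]), 'joint_vel': array([-0.00115661, -0.00064885, -0.00042766, -0.00054304, -0.00169964,
       -0.00015734]), 'joint_torque': array([-3.08248227e-04, -6.37605643e+01,  3.84564185e+01,  1.38306108e-02,
       -8.66113078e-05,  4.18852085e-05]), 'ee_pos': array([0.23093731, 0.47115318, 0.23081368]), 'tool_rot': array([-1.87611769e-04,  2.25939250e-01,  9.74141234e-01, -5.26215520e-04]), 'wrist_force': array([ 0.23881404, -0.43152723, -1.16082776]), 'wrist_torque': array([-0.00726118,  0.01984889,  0.01525263]), 'opening': 0.08517485806411394}
scene {'fx': 524.6264159894915, 'fy': 524.6264159894915, 'cx': 316.9828352793363, 'cy': 248.44575535278804, 'cam_to_world': array([[ 6.73705120e-01,  5.35486994e-01, -5.09288809e-01,
        -3.05696687e-02],
       [-7.39000278e-01,  4.88200701e-01, -4.64261418e-01,
        -5.49822869e-01],
       [ 2.92025458e-05,  6.89139866e-01,  7.24628349e-01,
         8.90268410e-01],
       [ 0.00000000e+00,  0.00000000e+00,  0.00000000e+00,
         1.00000000e+00]])}
top {'fx': 445.89742625055123, 'fy': 445.89742625055123, 'cx': 318.705340384216, 'cy': 230.57180998217567, 'cam_to_world': array([[-0.00176267,  0.99555536, -0.0941617 ,  0.44131166],
       [-0.99999701, -0.00191439, -0.00152106, -0.01671995],
       [-0.00169456,  0.09415874,  0.99555575,  0.99009681],
       [ 0.        ,  0.        ,  0.        ,  1.        ]])}
wrist {'fx': 402.1313208463276, 'fy': 402.1313208463276, 'cx': 316.82424827507367, 'cy': 227.80094915499265, 'cam_to_world': array([[ 0.44124935, -0.85514614, -0.27207369,  0.16133338],
       [ 0.89738275,  0.41987407,  0.13568333,  0.50491024],
       [-0.00179238, -0.30402442,  0.95266255,  0.37375689],
       [ 0.        ,  0.        ,  0.        ,  1.        ]])}
0.15
```

View pics/scene0.png

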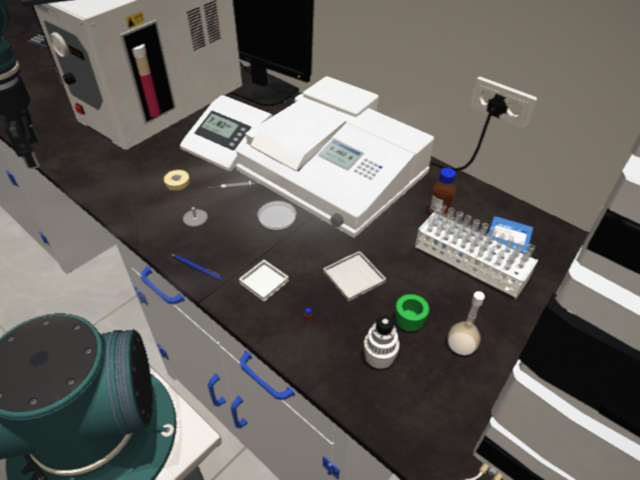

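View pics/top0.png

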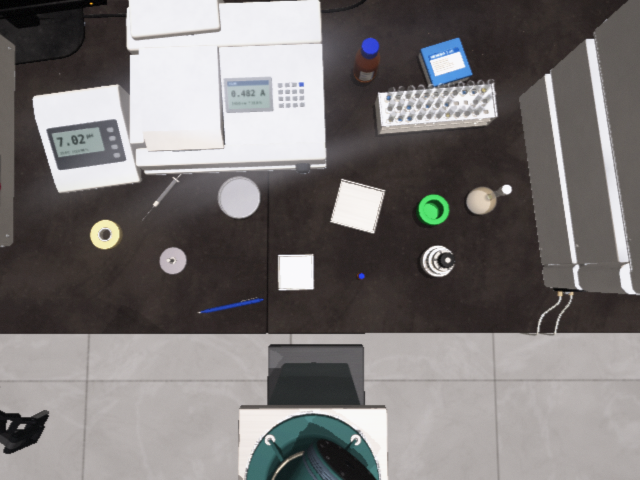

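View pics/wrist0.png

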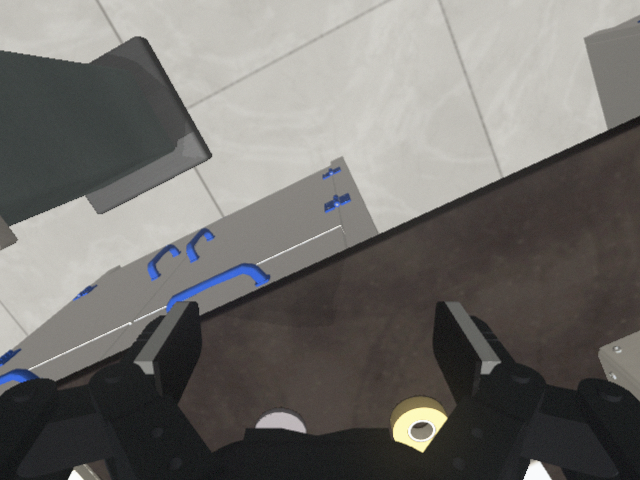

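The scene view shows the stack at about (381,345), the green look-alike at (412,312), the flask at (464,335) and the vial at (308,314). The dish is at (264,280), the tray at (354,275), the petri at (277,215) and the stand at (195,217). Next I'll zoom in to measure.

```bash
python3 - <<'E'
import cv2
t=cv2.imread("pics/top0.png");s=cv2.imread("pics/scene0.png")
cv2.imwrite("pics/z1.png",cv2.resize(t[150:310,320:520],None,fx=4,fy=3.75,interpolation=cv2.INTER_CUBIC)[:600])
cv2.imwrite("pics/z2.png",cv2.resize(t[160:310,130:330],None,fx=4,fy=4,interpolation=cv2.INTER_CUBIC)[:600])
cv2.imwrite("pics/z3.png",cv2.resize(s[260:380,340:500],None,fx=5,fy=5,interpolation=cv2.INTER_CUBIC))
cv2.imwrite("pics/z4.png",cv2.resize(s[180:330,170:370],None,fx=4,fy=4,interpolation=cv2.INTER_CUBIC))
E
```

```text
(no output)
```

View pics/z1.png

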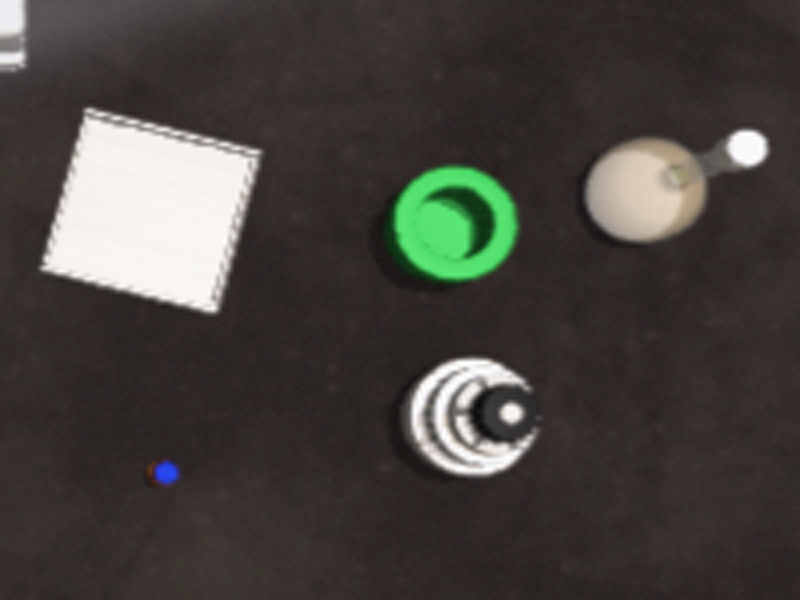

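View pics/z2.png

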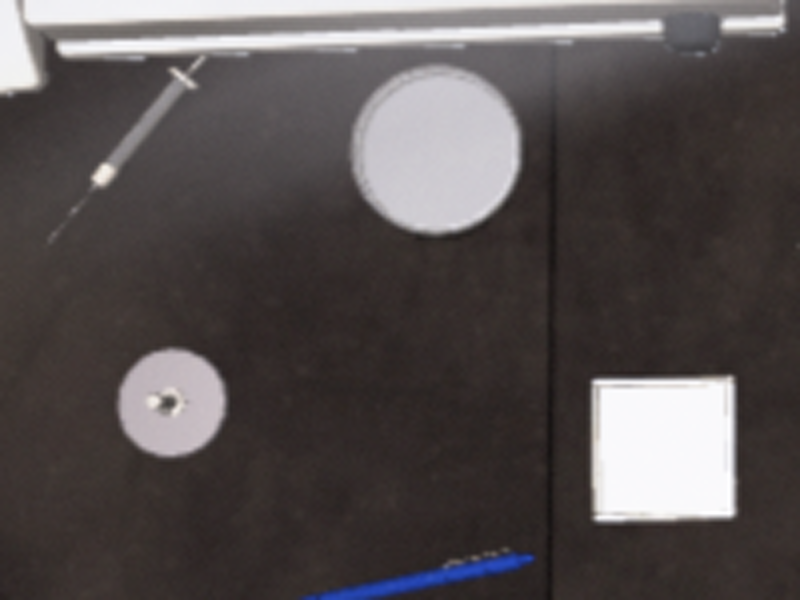

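View pics/z3.png

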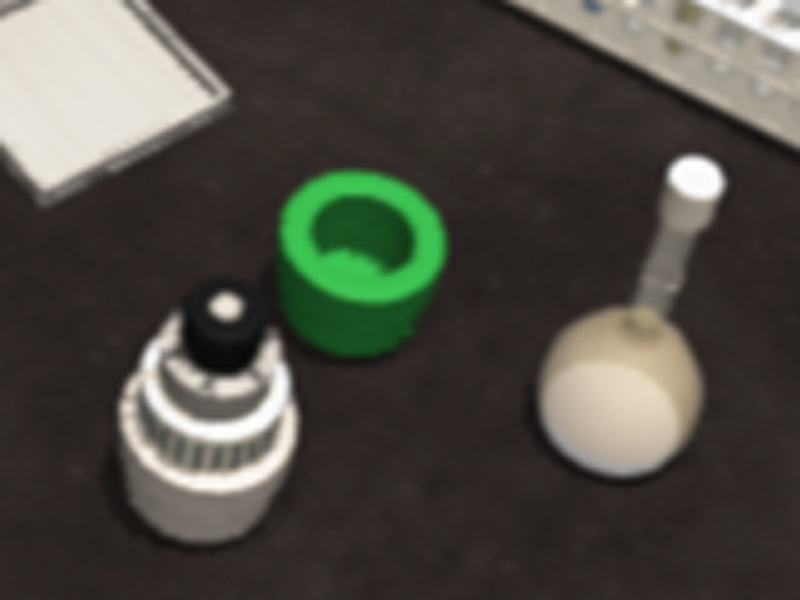

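View pics/z4.png

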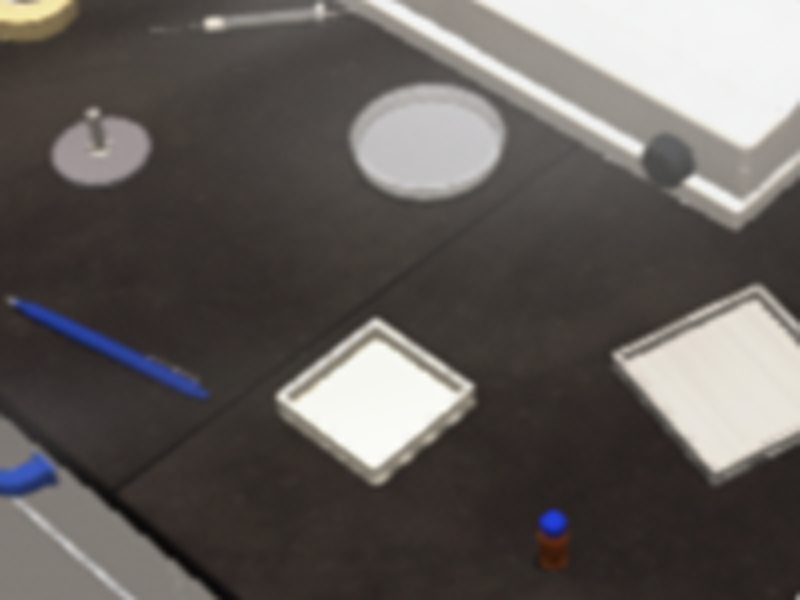

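```bash
cat > h.py <<'E'
import cv2,numpy as np
from plant import manip,get_image
def ray(d,u,v):
    p=np.array([(u-d["cx"])/d["fx"],-(v-d["cy"])/d["fy"],-1.0]);R=d["cam_to_world"]
    return R[:3,3],R[:3,:3]@p
def cast(d,u,v,z):
    o,r=ray(d,u,v);return o+r*(z-o[2])/r[2]
def castc(d,c,z): return np.array([cast(d,u,v,z)[:2] for u,v in c.reshape(-1,2)])*1000
def tri(d1,p1,d2,p2):
    o1,r1=ray(d1,*p1);o2,r2=ray(d2,*p2)
    t=np.linalg.lstsq(np.c_[r1,-r2],o2-o1,rcond=None)[0]
    a=o1+r1*t[0];b=o2+r2*t[1];return (a+b)/2*1000,np.linalg.norm(a-b)*1000
def fitc(P):
    A=np.c_[2*P,np.ones(len(P))];s=np.linalg.lstsq(A,(P**2).sum(1),rcond=None)[0]
    return s[:2],np.sqrt(s[2]+s[:2]@s[:2])
def blob(m,x0,y0,x1,y1):
    k=np.zeros_like(m);k[y0:y1,x0:x1]=m[y0:y1,x0:x1]
    cs,_=cv2.findContours(k,cv2.RETR_EXTERNAL,cv2.CHAIN_APPROX_NONE)
    return max(cs,key=cv2.contourArea)
def st(): 
    s=manip.get_state();print("t",round(s["time_s"],2),"p",(s["ee_pos"]*1000).round(1),"q",s["q"].round(2),"R",s["tool_rot"].round(4),"F",s["wrist_force"].round(1),"op",round(s["opening"]*1000,1))
E
python3 - <<'E'
from h import *
t=get_image("top");s=get_image("scene")
for n,d in(("top",t),("scene",s)):
    hsv=cv2.cvtColor(d["img"],cv2.COLOR_RGB2HSV);br=((hsv[:,:,2]>105)).astype(np.uint8)
    R={"top":dict(dish=(270,245,325,300),tray=(325,170,390,240),petri=(212,170,266,222),stand=(155,243,192,278)),
       "scene":dict(dish=(230,255,295,305),tray=(318,248,390,302),petri=(255,199,302,232),stand=(180,205,212,230))}[n]
    for k,b in R.items():
        c=blob(br,*b)
        z={"dish":.016,"tray":.012,"petri":.015,"stand":.008}[k]
        if k in("dish","tray"):
            P=castc(d,c,z).astype(np.float32);print(n,k,cv2.minAreaRect(P))
        else: print(n,k,fitc(castc(d,cv2.convexHull(c),z)))
    g=((hsv[:,:,0]>45)&(hsv[:,:,0]<75)&(hsv[:,:,1]>120)).astype(np.uint8)
    c=blob(g,0,0,640,480)
    print(n,"green",fitc(castc(d,cv2.convexHull(c),.045)))
    b=((hsv[:,:,0]>110)&(hsv[:,:,0]<130)&(hsv[:,:,1]>150)&(hsv[:,:,2]>60)).astype(np.uint8)
    x=(350,265,375,285) if n=="top" else (298,305,318,318)
    c=blob(b,*x);m=c.reshape(-1,2).mean(0);print(n,"vial",m,cast(d,*m,.032)*1000)
V=lambda d:cv2.cvtColor(d["img"],cv2.COLOR_RGB2GRAY)
# stack lit: bright in top
br=(V(t)>105).astype(np.uint8);c=blob(br,415,240,460,282);print("bowl?",cv2.boundingRect(c),fitc(castc(t,cv2.convexHull(c),.045)))
print(tri(t,(447.75,259.9),s,(385.2,321.2)))
dk=(V(t)<60).astype(np.uint8);
g=V(t)[240:285,415:462]
# cap
print(cast(t,130+149/4-.5,160+400/4,.038)*1000)
print("post",tri(t,(130+153/4,160+401/4),s,(170+93/4,180+113/4)))
print("flaskcap",tri(t,(320+747/4,150+148/3.75),s,(340+695/5,260+178/5)))
E
```

```text
top dish ((443.2946472167969, 35.26865768432617), (77.88987731933594, 76.43243408203125), 0.39156419038772583)
top tray ((589.110107421875, -100.91930389404297), (102.01602172851562, 102.099853515625), 74.709716796875)
top petri (array([632.57343583, 160.50502758]), np.float64(66.16759733514405))
top stand (array([469.35478519, 306.66758226]), np.float64(29.622063537272876))
top green (array([ 575.33836518, -258.37633526]), np.float64(34.47419038684685))
top vial [361.14285714 275.5       ] [ 435.29046772 -105.79915968   32.        ]
scene dish ((437.6839904785156, 34.6838493347168), (85.8329849243164, 87.53749084472656), 0.9248155951499939)
scene tray ((585.0452270507812, -100.248046875), (108.31389617919922, 103.8675308227539), 74.8629150390625)
scene petri (array([603.98777634, 162.58973165]), np.float64(50.75143664177573))
scene stand (array([466.98099685, 312.4695436 ]), np.float64(31.24918194175968))
scene green (array([ 561.03245699, -264.21907556]), np.float64(41.71630030246228))
scene vial [308.    310.125] [ 432.62522852 -102.90509938   32.        ]
bowl? (422, 245, 32, 32) (array([ 466.18942877, -266.95813117]), np.float64(33.42406729021436))
(array([ 464.75044635, -266.78519117,  115.07290805]), np.float64(3.2071433960432265))
[468.94479651 308.91993398  38.        ]
post (array([467.26969095, 306.94122907,  37.48127202]), np.float64(3.0722808474701804))
flaskcap (array([ 596.80336216, -371.00187078,  154.73726382]), np.float64(3.18073639478402))
```

```bash
python3 - <<'E'
from h import *
t=get_image("top");s=get_image("scene")
for n,u,v in(("petri",239.2,197.4),):
    print(cast(t,u,v,.0075)*1000, cast(s,170+428/4,180+141/4,.0075)*1000)
    print(cast(t,130+523/4,v,.0075)*1000,cast(t,130+351/4,v,.0075)*1000)
# scene-side bias check: green bowl centroid base, stack
st()
E
```

```text
[608.88645782 161.93461055   7.5       ] [606.95391598 165.01551775   7.5       ]
[608.78787739 113.87083831   7.5       ] [608.98459703 209.78326052   7.5       ]
t 0.35 p [231.1 471.3 231.2] q [ 0.96  0.26 -0.05  1.26 -0.    1.42] R [-1.000e-04  2.259e-01  9.741e-01 -2.000e-04] F [ 0.4 -0.6  0.1] op 85.4
```

{"fn": "drive_tool", "kwargs": {"plan": [[0, 0, 0.12, 17, -32, 0, 1], [0, 0, 0.24, 34, -64, 0, 1], [0, 0, 0.36, 51, -96, 0, 1], [0, 0, 0.456, 68, -128, 0, 1], [0, 0, 0.456, 85, -160, 0, 1], [0, 0, 0.456, 102, -192, 0, 1], [0, 0, 0.456, 119, -224, 0, 1], [0, 0, 0.456, 136, -256, 0, 1], [0, 0, 0.456, 153, -288, 0, 1], [0, 0, 0.456, 169, -321, 0, 1]]}}

```text
time_s: 1.35
ee_pos: [0.4006, 0.149, 0.2313]
tool_rot: [0.0, -0.0, 1.0, -0.0]
wrist_force: [1.5, 1.2, -0.2]
opening: 0.0854
```

{"fn": "drive_tool", "kwargs": {"plan": [[0, 0, 0, 6, -41, 0, 1], [0, 0, 0, 12, -82, 0, 1], [0, 0, 0, 18, -123, 0, 1], [0, 0, 0, 24, -164, 0, 1], [0, 0, 0, 30, -205, 0, 1], [0, 0, 0, 37, -246, 0, 1], [0, 0, 0, 44, -287, 0, 1], [0, 0, 0, 51, -328, 0, 1], [0, 0, 0, 58, -372, -10, 1], [0, 0, 0, 65, -416, -20, 1]]}}

```text
time_s: 2.35
ee_pos: [0.4657, -0.269, 0.2112]
tool_rot: [0.001, -0.0, 1.0, -0.0]
wrist_force: [1.2, 0.8, 0.0]
opening: 0.0856
```

```bash
python3 - <<'E'
from h import *
d=get_image("wrist");cv2.imwrite("pics/w1.png",d["img"][:,:,::-1]);st();np.savez("w1.npz",**d)
E
```

```text
t 2.4 p [ 466.2 -274.2  208.9] q [-0.68  0.3  -0.06  1.21 -0.   -0.68] R [-2.0e-04  1.2e-03  1.0e+00 -7.0e-04] F [-3.1 -3.5 -4.3] op 85.3
```

View pics/w1.png

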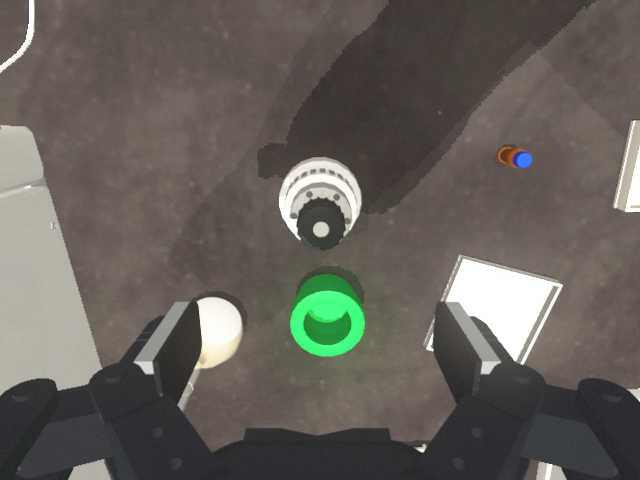

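```bash
python3 - <<'E'
from h import *
st()
d=dict(np.load("w1.npz"));print(d["cam_to_world"].round(3))
print("knob",cast(d,321.3,224,.115)*1000,"spot",cast(d,321,229.5,.115)*1000)
for z in (.20,.21,.22,.23):
    print(z,[ (cast(d,u,v,z)*1000).round(1)[:2] for u,v in((200,304),(200,378),(436,304),(436,378))])
hsv=cv2.cvtColor(d["img"],cv2.COLOR_RGB2HSV)
b=((hsv[:,:,2]>120)).astype(np.uint8)
c=blob(b,262,150,380,250);P=castc(d,cv2.convexHull(c),.045);print(cv2.boundingRect(c))
c2=c.reshape(-1,2);c2=c2[c2[:,1]<205];print("bowl",fitc(castc(d,c2,.045)))
E
```

```text
t 2.4 p [ 466.2 -274.2  208.9] q [-0.68  0.3  -0.06  1.21 -0.   -0.68] R [-2.0e-04  1.2e-03  1.0e+00 -7.0e-04] F [-3.1 -3.5 -4.3] op 85.3
[[ 0.001 -0.952 -0.305  0.388]
 [ 1.     0.001  0.002 -0.27 ]
 [-0.001 -0.305  0.952  0.354]
 [ 0.     0.     0.     1.   ]]
knob [ 461.8595278  -267.25436105  115.        ] spot [ 465.45678964 -267.43357893  115.        ]
0.2 [array([ 471.4, -320. ]), array([ 509.2, -323.3]), array([ 471.4, -218.9]), array([ 509.2, -215.6])]
0.21 [array([ 465.9, -316.7]), array([ 501.3, -319.9]), array([ 466. , -222.2]), array([ 501.3, -219.1])]
0.22 [array([ 460.5, -313.4]), array([ 493.4, -316.4]), array([ 460.6, -225.5]), array([ 493.4, -222.6])]
0.23 [array([ 455.1, -310.2]), array([ 485.5, -312.9]), array([ 455.1, -228.8]), array([ 485.5, -226.1])]
(279, 157, 83, 84)
bowl (array([ 453.21405259, -267.82468067]), np.float64(25.35696632365498))
```

{"fn": "drive_tool", "kwargs": {"plan": [[0, 0, 0, -0.5, 3.5, -10, 0.8], [0, 0, 0, -1, 7, -20, 0.8], [0, 0, 0, -1, 7, -35, 0.7], [0, 0, 0, -1, 7, -49, 0.7], [0, 0, 0, -1, 7, -60, 0.7], [0, 0, 0, -1, 7, -70, 0.7], [0, 0, 0, -1, 7, -70, 0.7], [0, 0, 0, -1, 7, -70, 0.7], [0, 0, 0, -1, 7, -70, 0.7], [0, 0, 0, -1, 7, -70, 0.7]]}}

```text
time_s: 3.4
ee_pos: [0.4655, -0.2674, 0.1393]
tool_rot: [0.0, 0.001, 1.0, -0.001]
wrist_force: [0.0, -0.4, 0.2]
opening: 0.06
```

```bash
python3 - <<'E'
from h import *
d=get_image("wrist");cv2.imwrite("pics/w2.png",d["img"][:,:,::-1]);st();np.savez("w2.npz",**d)
E
```

```text
t 3.45 p [ 465.4 -267.4  139.2] q [-0.67  0.33 -0.21  1.03 -0.   -0.67] R [ 1.0e-04  1.2e-03  1.0e+00 -9.0e-04] F [-0.4  0.3 -0.4] op 59.6
```

View pics/w2.png

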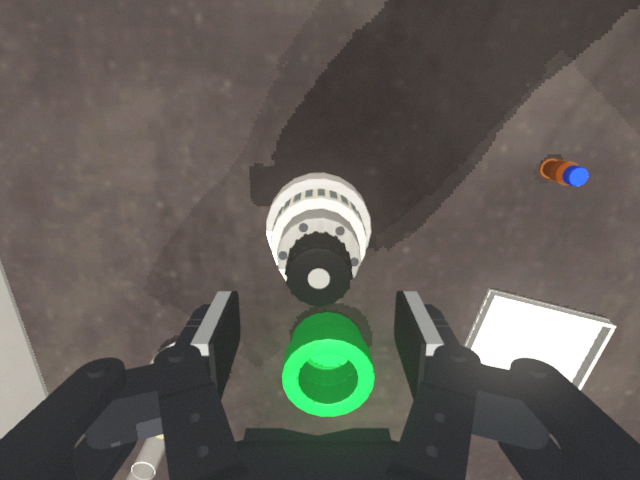

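```bash
python3 - <<'E'
from h import *
d=dict(np.load("w2.npz"))
g=cv2.cvtColor(d["img"],cv2.COLOR_RGB2GRAY)
b=(g>150).astype(np.uint8);c=blob(b,303,262,334,293);m=cv2.minEnclosingCircle(c);print(m,cast(d,*m[0],.115)*1000)
E
```

```text
((318.3783874511719, 278.0540466308594), 10.818499565124512) [ 465.12449791 -267.65759573  115.        ]
```

{"fn": "drive_tool", "kwargs": {"plan": [[0, 0, 0, 0, 0, -12, 0.6], [0, 0, 0, 0, 0, -24, 0.6], [0, 0, 0, 0, 0, -36, 0.6], [0, 0, 0, 0, 0, -43, 0.6], [0, 0, 0, 0, 0, -43, 0.6], [0, 0, 0, 0, 0, -43, 0.4], [0, 0, 0, 0, 0, -43, 0.1], [0, 0, 0, 0, 0, -43, 0.1], [0, 0, 0, 0, 0, -43, 0.1], [0, 0, 0, 0, 0, -43, 0.1]]}}

```text
time_s: 4.45
ee_pos: [0.4658, -0.2678, 0.0971]
tool_rot: [0.001, 0.001, 1.0, -0.001]
wrist_force: [-0.1, 0.0, 7.4]
opening: 0.028
```

```bash
python3 - <<'E'
from h import *
d=get_image("wrist");cv2.imwrite("pics/w3.png",d["img"][:,:,::-1]);st();np.savez("w3.npz",**d)
E
```

```text
t 4.5 p [ 465.8 -267.7   97.1] q [-0.67  0.36 -0.29  0.92 -0.   -0.67] R [ 7.0e-04  1.2e-03  1.0e+00 -1.4e-03] F [-1.5  0.9  6.5] op 28.0
```

View pics/w3.png

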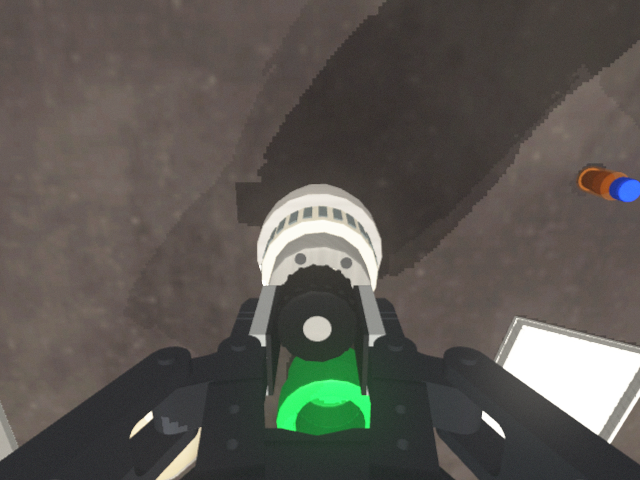

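{"fn": "drive_tool", "kwargs": {"plan": [[0, 0, 0, 0, 0, 3, 0.1], [0, 0, 0, 0, 0, 8, 0.1], [0, 0, 0, 0, 0, 15, 0.1], [0, 0, 0, 0, 0, 25, 0.1], [0, 0, 0, 0, 0, 35, 0.1], [0, 0, 0, 0, 0, 45, 0.1], [0, 0, 0, 0, 10, 50, 0.1], [0, 0, 0, 0, 25, 50, 0.1], [0, 0, 0, 0, 45, 50, 0.1], [0, 0, 0, 0, 70, 50, 0.1]]}}

```text
time_s: 5.5
ee_pos: [0.4654, -0.1961, 0.1467]
tool_rot: [0.0, 0.001, 1.0, -0.001]
wrist_force: [0.8, 0.1, -0.1]
opening: 0.028
```

```bash
python3 - <<'E'
from h import *
st()
d=get_image("scene");cv2.imwrite("pics/s4.png",cv2.resize(d["img"][200:400,270:520,::-1],None,fx=3,fy=3))
E
```

```text
t 5.5 p [ 465.4 -196.1  146.7] q [-0.56  0.27 -0.27  1.02 -0.   -0.56] R [ 4.0e-04  1.4e-03  1.0e+00 -1.2e-03] F [ 0.8  0.1 -0.1] op 28.0
```

View pics/s4.png

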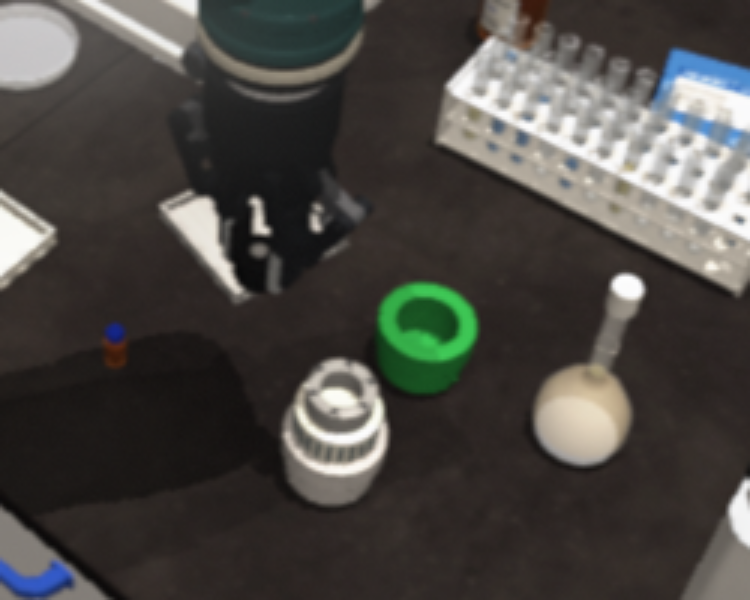

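{"fn": "drive_tool", "kwargs": {"plan": [[0, 0, 0, -2, 35, 0, 0.1], [0, 0, 0, -6, 75, 0, 0.1], [0, 0, 0, -10, 115, 0, 0.1], [0, 0, 0, -15, 155, -10, 0.1], [0, 0, 0, -19, 190, -25, 0.1], [0, 0, 0, -22, 215, -40, 0.1], [0, 0, 0, -22, 231, -55, 0.1], [0, 0, 0, -22, 231, -70, 0.1], [0, 0, 0, -22, 231, -77, 0.1], [0, 0, 0, -22, 231, -77, 0.1]]}}

```text
time_s: 6.55
ee_pos: [0.4419, 0.0386, 0.0691]
tool_rot: [-0.001, 0.0, 1.0, -0.0]
wrist_force: [-0.3, -0.4, -1.2]
opening: 0.0281
```

```bash
python3 - <<'E'
from h import *
d=get_image("wrist");st();cv2.imwrite("pics/w5.png",d["img"][:,:,::-1]);np.savez("w5.npz",**d)
E
```

```text
t 6.6 p [442.4  38.4  69.8] q [-0.1   0.25 -0.55  0.77 -0.   -0.1 ] R [-3.e-04  6.e-04  1.e+00 -3.e-04] F [ 0.3  0.4 -1.4] op 28.0
```

View pics/w5.png

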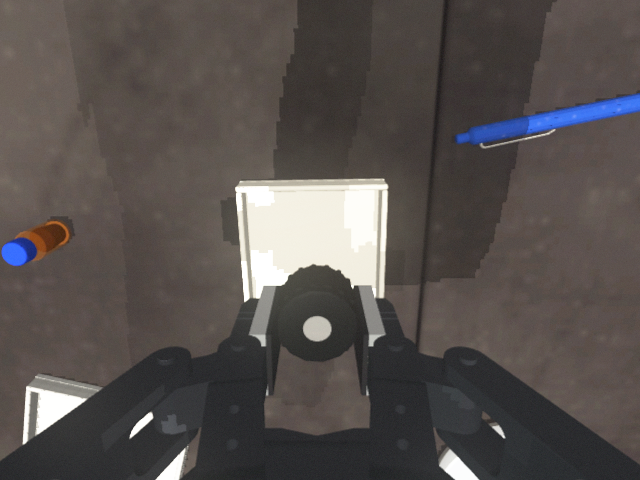

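```bash
python3 - <<'E'
from h import *
d=dict(np.load("w5.npz"))
for u,v in((237,183),(387,180)): print(cast(d,u,v,.016)*1000)
st()
E
```

```text
[403.32579138  -1.69765762  16.        ]
[401.94890359  72.3587267   16.        ]
t 6.6 p [442.4  38.4  69.8] q [-0.1   0.25 -0.55  0.77 -0.   -0.1 ] R [-3.e-04  6.e-04  1.e+00 -3.e-04] F [ 0.3  0.4 -1.4] op 28.0
```

{"fn": "drive_tool", "kwargs": {"plan": [[0, 0, 0, 0, -1, -10, 0.1], [0, 0, 0, 0, -3, -22, 0.1], [0, 0, 0, 0, -3, -34, 0.1], [0, 0, 0, 0, -3, -44, 0.1], [0, 0, 0, 0, -3, -48, 0.1], [0, 0, 0, 0, -3, -50, 0.1], [0, 0, 0, 0, -3, -52, 0.1], [0, 0, 0, 0, -3, -52, 0.1], [0, 0, 0, 0, -3, -52, 0.1], [0, 0, 0, 0, -3, -52, 0.1]]}}

```text
time_s: 7.6
ee_pos: [0.4425, 0.0354, 0.018]
tool_rot: [-0.0, 0.001, 1.0, -0.0]
wrist_force: [-0.5, 0.5, -1.1]
opening: 0.0278
```

```bash
python3 - <<'E'
from h import *
d=get_image("wrist");st();cv2.imwrite("pics/w6.png",d["img"][:,:,::-1]);d=get_image("scene");st();cv2.imwrite("pics/s6.png",cv2.resize(d["img"][200:350,180:380,::-1],None,fx=4,fy=4))
E
```

```text
t 7.65 p [442.5  35.4  18. ] q [-0.1   0.31 -0.63  0.63 -0.   -0.1 ] R [-1.e-04  6.e-04  1.e+00 -3.e-04] F [ 0. -0. -0.] op 27.8
t 7.7 p [442.5  35.4  17.9] q [-0.1   0.31 -0.63  0.63 -0.   -0.1 ] R [-1.e-04  6.e-04  1.e+00 -3.e-04] F [-0.3  0.6 -1.4] op 28.2
```

View pics/w6.png

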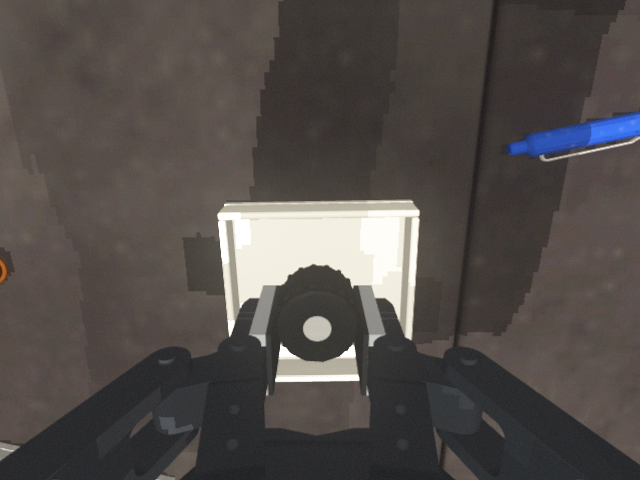

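View pics/s6.png

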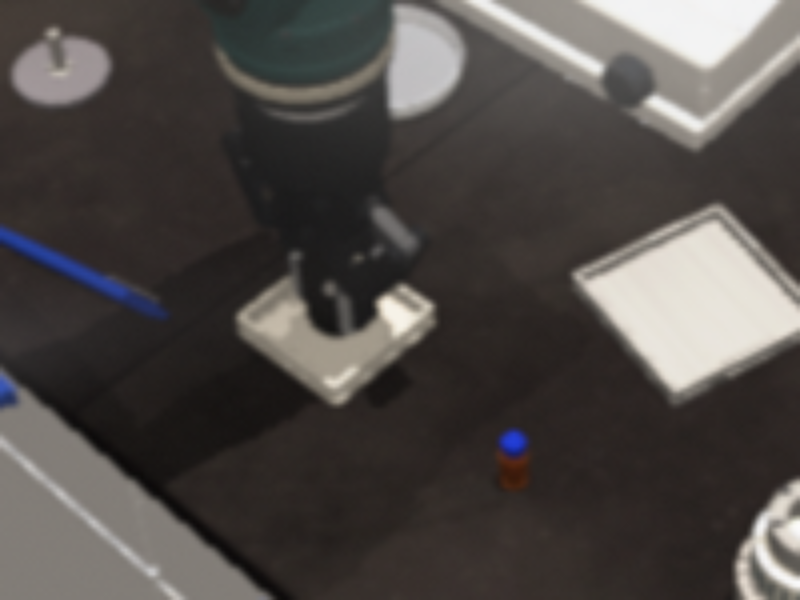

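{"fn": "drive_tool", "kwargs": {"plan": [[0, 0, 0, 0, 0, -0.5, 0.1], [0, 0, 0, 0, 0, -1, 0.1], [0, 0, 0, 0, 0, -1.5, 0.1], [0, 0, 0, 0, 0, -2, 0.1], [0, 0, 0, 0, 0, -2.5, 0.1], [0, 0, 0, 0, 0, -3, 0.1], [0, 0, 0, 0, 0, -3, 0.1], [0, 0, 0, 0, 0, -3, 0.1], [0, 0, 0, 0, 0, -3, 0.1], [0, 0, 0, 0, 0, -3, 0.1]]}}

```text
time_s: 8.7
ee_pos: [0.4431, 0.0354, 0.0168]
tool_rot: [0.001, 0.0, 1.0, -0.0]
wrist_force: [-11.2, 1.1, 50.0]
opening: 0.0277
```

{"fn": "drive_tool", "kwargs": {"plan": [[0, 0, 0, 0, 0, 0.6, 0.1], [0, 0, 0, 0, 0, 0.6, 0.3], [0, 0, 0, 0, 0, 0.6, 0.5], [0, 0, 0, 0, 0, 0.6, 0.6], [0, 0, 0, 0, 0, 0.6, 0.6], [0, 0, 0, 0, 0, 8, 0.6], [0, 0, 0, 0, 0, 20, 0.7], [0, 0, 0, 0, 0, 35, 0.8], [0, 0, 0, 0, 0, 55, 0.8], [0, 0, 0, 0, 0, 80, 0.8]]}}

```text
time_s: 9.7
ee_pos: [0.4426, 0.0354, 0.0976]
tool_rot: [0.001, 0.001, 1.0, -0.0]
wrist_force: [0.8, 0.1, -0.4]
opening: 0.0682
```

```bash
python3 - <<'E'
from h import *
d=get_image("wrist");st();cv2.imwrite("pics/w7.png",d["img"][:,:,::-1])
E
```

```text
t 9.75 p [444.3  35.3 101.2] q [-0.1   0.21 -0.5   0.86 -0.   -0.1 ] R [ 2.9e-03  4.0e-04  1.0e+00 -7.0e-04] F [ 1.2 -0.7  5.6] op 68.2
```

View pics/w7.png

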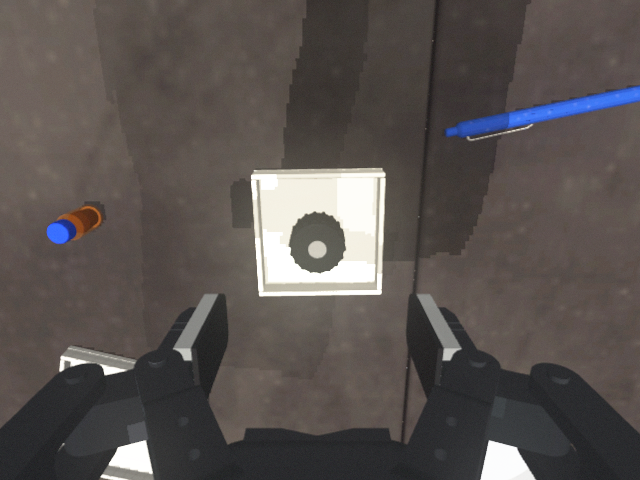

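The plug is standing upright in the dish, with its knob at (317,243) inside the dish outline. The ring is next.

{"fn": "drive_tool", "kwargs": {"plan": [[0, 0, 0, 0, -25, 25, 0.8], [0, 0, 0, 3, -65, 40, 0.8], [0, 0, 0, 6, -105, 40, 0.8], [0, 0, 0, 9, -145, 40, 0.8], [0, 0, 0, 12, -185, 40, 0.8], [0, 0, 0, 15, -225, 40, 0.8], [0, 0, 0, 18, -265, 40, 0.8], [0, 0, 0, 21, -293, 40, 0.8], [0, 0, 0, 21, -303, 35, 0.8], [0, 0, 0, 21, -303, 30, 0.8]]}}

```text
time_s: 10.75
ee_pos: [0.4652, -0.2684, 0.1308]
tool_rot: [0.003, 0.001, 1.0, -0.001]
wrist_force: [-0.5, 0.1, 0.3]
opening: 0.0681
```

{"fn": "drive_tool", "kwargs": {"plan": [[0, 0, 0, 0, 0, 0, 0.8], [0, 0, 0, 0, 0, 0, 0.8], [0, 0, 0, 0, 0, 0, 0.8], [0, 0, 0, 0, 0, 0, 0.8], [0, 0, 0, 0, 0, 0, 0.8], [0, 0, 0, 0, 0, 0, 0.8], [0, 0, 0, 0, 0, 0, 0.8], [0, 0, 0, 0, 0, 0, 0.8], [0, 0, 0, 0, 0, 0, 0.8], [0, 0, 0, 0, 0, 0, 0.8]]}}

```text
time_s: 11.75
ee_pos: [0.4652, -0.2684, 0.1308]
tool_rot: [0.003, 0.001, 1.0, -0.001]
wrist_force: [-0.7, -0.1, -0.6]
opening: 0.0684
```

```bash
python3 - <<'E'
from h import *
d=get_image("wrist");st();cv2.imwrite("pics/w8.png",d["img"][:,:,::-1]);np.savez("w8.npz",**d)
E
```

```text
t 11.8 p [ 465.2 -268.4  130.8] q [-0.68  0.33 -0.23  1.    0.   -0.67] R [ 2.9e-03  1.2e-03  1.0e+00 -6.0e-04] F [-0.1  0.1 -0.4] op 68.4
```

View pics/w8.png

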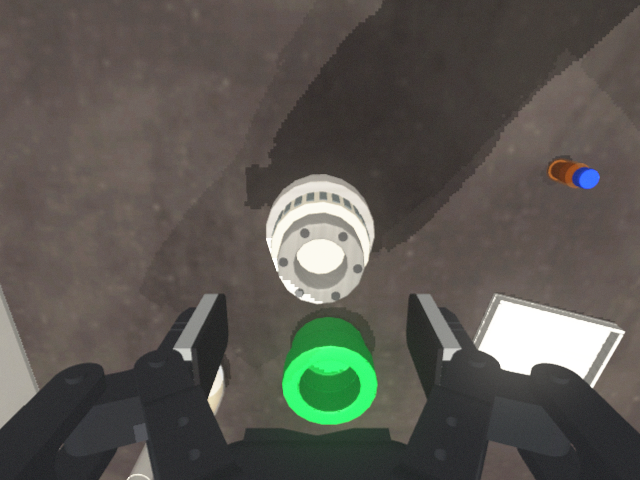

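```bash
python3 - <<'E'
from h import *
d=dict(np.load("w8.npz"))
print(cast(d,321,258,.091)*1000, cast(d,321,264.5,.091)*1000)
g=cv2.cvtColor(d["img"],cv2.COLOR_RGB2GRAY)
cv2.imwrite("pics/w8z.png",cv2.resize(d["img"][160:320,240:400,::-1],None,fx=3.7,fy=3.7,interpolation=cv2.INTER_CUBIC))
E
```

```text
[ 461.4583009  -267.31118788   91.        ] [ 464.89841834 -267.31233483   91.        ]
```

View pics/w8z.png

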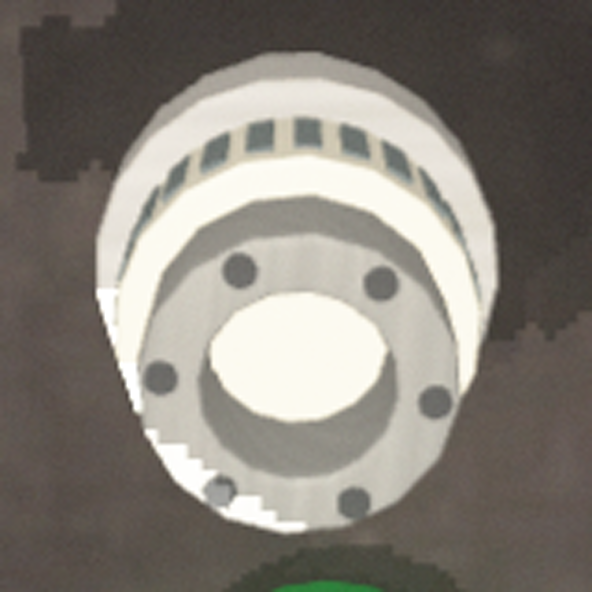

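{"fn": "drive_tool", "kwargs": {"plan": [[0, 0.006, 0, -0.5, 1, -12, 0.8], [0, 0.006, 0, -0.5, 1, -26, 0.8], [0, 0.006, 0, -0.5, 1, -40, 0.8], [0, 0.006, 0, -0.5, 1, -50, 0.8], [0, 0.006, 0, -0.5, 1, -56.5, 0.8], [0, 0.006, 0, -0.5, 1, -56.5, 0.8], [0, 0.006, 0, -0.5, 1, -56.5, 0.5], [0, 0.006, 0, -0.5, 1, -56.5, 0.3], [0, 0.006, 0, -0.5, 1, -56.5, 0.3], [0, 0.006, 0, -0.5, 1, -56.5, 0.3]]}}

```text
time_s: 12.8
ee_pos: [0.4651, -0.2678, 0.0752]
tool_rot: [0.001, 0.001, 1.0, -0.001]
wrist_force: [-0.4, 0.9, 5.4]
opening: 0.0414
```

```bash
python3 - <<'E'
from h import *
st()
E
```

```text
t 12.8 p [ 465.1 -267.8   75.2] q [-0.67  0.38 -0.32  0.87 -0.   -0.67] R [ 5.0e-04  1.2e-03  1.0e+00 -1.1e-03] F [-0.4  0.9  5.4] op 41.4
```

{"fn": "drive_tool", "kwargs": {"plan": [[0, 0, 0, 0, 0, 2, 0.3], [0, 0, 0, 0, 0, 5, 0.3], [0, 0, 0, 0, 0, 12, 0.3], [0, 0, 0, 0, 0, 22, 0.3], [0, 0, 0, 0, 0, 35, 0.3], [0, 0, 0, 0, 5, 45, 0.3], [0, 0, 0, 0, 15, 55, 0.3], [0, 0, 0, 0, 35, 60, 0.3], [0, 0, 0, 0, 60, 65, 0.3], [0, 0, 0, 0, 90, 65, 0.3]]}}

```text
time_s: 13.8
ee_pos: [0.4652, -0.1768, 0.1412]
tool_rot: [0.001, 0.002, 1.0, -0.001]
wrist_force: [0.4, 0.3, -1.4]
opening: 0.0416
```

```bash
python3 - <<'E'
from h import *
d=get_image("scene");st();cv2.imwrite("pics/s9.png",cv2.resize(d["img"][200:400,270:520,::-1],None,fx=3,fy=3))
E
```

```text
t 13.85 p [ 464.3 -172.7  140.9] q [-0.52  0.26 -0.31  1.   -0.   -0.52] R [ 5.e-04  6.e-04  1.e+00 -3.e-04] F [-0.8  3.5 -1.2] op 41.5
```

View pics/s9.png

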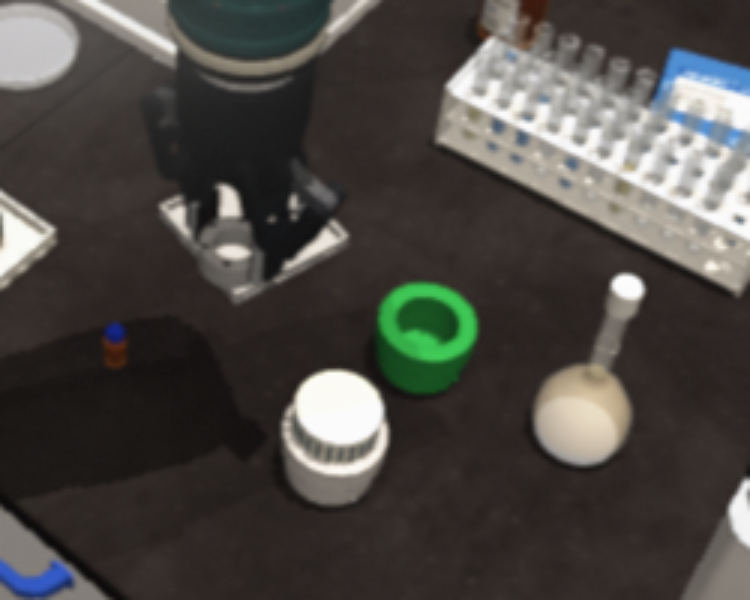

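{"fn": "drive_tool", "kwargs": {"plan": [[0, 0, 0, 0, 35, 0, 0.3], [0, 0, 0, 0, 75, 0, 0.3], [0, 0, 0, 0, 115, 0, 0.3], [0, 0, 0, 0, 155, 0, 0.3], [0, 0, 0, 0, 195, 0, 0.3], [0, 0, 0, 0, 235, 0, 0.3], [0, 0, 0, 1, 275, 0, 0.3], [0, 0, 0, 2, 315, 0, 0.3], [0, 0, 0, 3, 355, 0, 0.3], [0, 0, 0, 4, 395, 0, 0.3]]}}

```text
time_s: 14.85
ee_pos: [0.4674, 0.2245, 0.1415]
tool_rot: [0.001, 0.0, 1.0, -0.0]
wrist_force: [0.9, -0.4, -1.9]
opening: 0.0415
```

{"fn": "drive_tool", "kwargs": {"plan": [[0, 0, 0, 0, 35, 0, 0.3], [0, 0, 0, 0, 60, -10, 0.3], [0, 0, 0, 0, 75, -20, 0.3], [0, 0, 0, 0, 79, -30, 0.3], [0, 0, 0, 0, 79, -40, 0.3], [0, 0, 0, 0, 79, -50, 0.3], [0, 0, 0, 0, 79, -50, 0.3], [0, 0, 0, 0, 79, -50, 0.3], [0, 0, 0, 0, 79, -50, 0.3], [0, 0, 0, 0, 79, -50, 0.3]]}}

```text
time_s: 15.85
ee_pos: [0.4678, 0.3034, 0.092]
tool_rot: [0.001, 0.0, 1.0, -0.0]
wrist_force: [-0.5, -0.4, -0.7]
opening: 0.0413
```

```bash
python3 - <<'E'
from h import *
d=get_image("wrist");st();cv2.imwrite("pics/w10.png",d["img"][:,:,::-1]);np.savez("w10.npz",**d)
E
```

```text
t 15.9 p [467.7 303.4  91.9] q [ 0.43  0.4  -0.24  0.93 -0.    0.43] R [ 8.e-04  4.e-04  1.e+00 -1.e-04] F [-0.4  0.2 -2.2] op 41.1
```

View pics/w10.png

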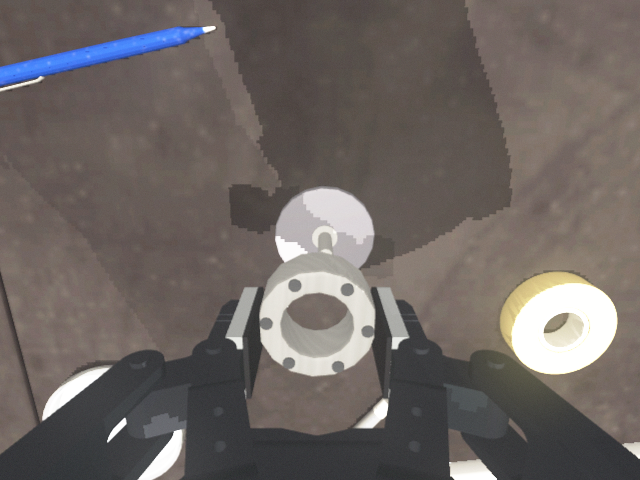

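```bash
python3 - <<'E'
from h import *
d=dict(np.load("w10.npz"))
for p in((275,232),(374,236),(324.5,186.5)): print(p,cast(d,*p,.008)*1000)
print(cast(d,324.5,241,.008)*1000)
hsv=cv2.cvtColor(d["img"],cv2.COLOR_RGB2GRAY)
b=(hsv>130).astype(np.uint8);c=blob(b,265,180,385,252).reshape(-1,2);c=c[(c[:,1]<225)]
b2=[(275,232),(277,220),(288,202),(305,190),(324,186.5),(345,190),(362,203),(372,220),(374,236)]
print(fitc(np.array([cast(d,*p,.008)[:2]*1000 for p in b2])))
cv2.imwrite("pics/w10z.png",cv2.resize(d["img"][175:395,220:420,::-1],None,fx=2.7,fy=2.7,interpolation=cv2.INTER_CUBIC))
E
```

```text
(275, 232) [465.14228649 277.56499491   8.        ]
(374, 236) [467.76357107 336.47269537   8.        ]
(324.5, 186.5) [437.71848191 306.87022134   8.        ]
[470.87134819 306.99136052   8.        ]
(array([467.06754698, 306.95296524]), np.float64(29.45127962801666))
```

View pics/w10z.png

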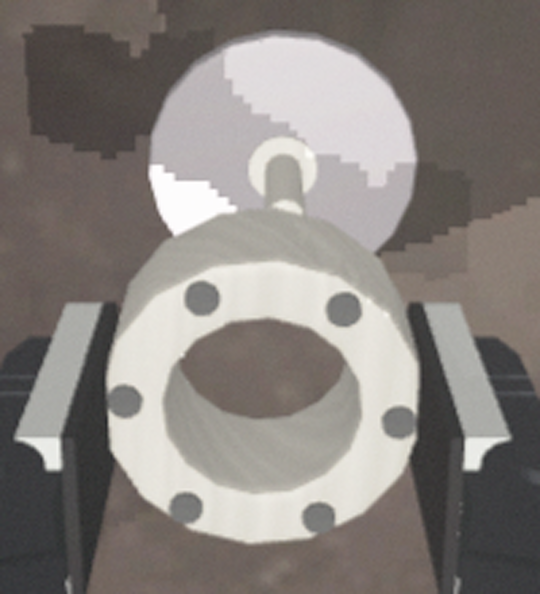

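{"fn": "drive_tool", "kwargs": {"plan": [[0, 0, 0, 0.5, 3.6, -2, 0.3], [0, 0, 0, 0.5, 3.6, -12, 0.3], [0, 0, 0, 0.5, 3.6, -25, 0.3], [0, 0, 0, 0.5, 3.6, -40, 0.3], [0, 0, 0, 0.5, 3.6, -55, 0.3], [0, 0, 0, 0.5, 3.6, -67, 0.3], [0, 0, 0, 0.5, 3.6, -75, 0.3], [0, 0, 0, 0.5, 3.6, -78, 0.3], [0, 0, 0, 0.5, 3.6, -79, 0.3], [0, 0, 0, 0.5, 3.6, -79, 0.3]]}}

```text
time_s: 16.9
ee_pos: [0.4684, 0.3072, 0.0132]
tool_rot: [0.001, 0.0, 1.0, 0.0]
wrist_force: [0.1, -0.6, -1.3]
opening: 0.0416
```

```bash
python3 - <<'E'
from h import *
d=get_image("wrist");st();cv2.imwrite("pics/w11.png",d["img"][:,:,::-1]);np.savez("w11.npz",**d)
E
```

```text
t 16.95 p [468.5 307.2  13.3] q [ 0.44  0.48 -0.35  0.74 -0.    0.44] R [1.2e-03 4.0e-04 1.0e+00 1.0e-04] F [-0.3 -0.7 -1.2] op 41.5
```

View pics/w11.png

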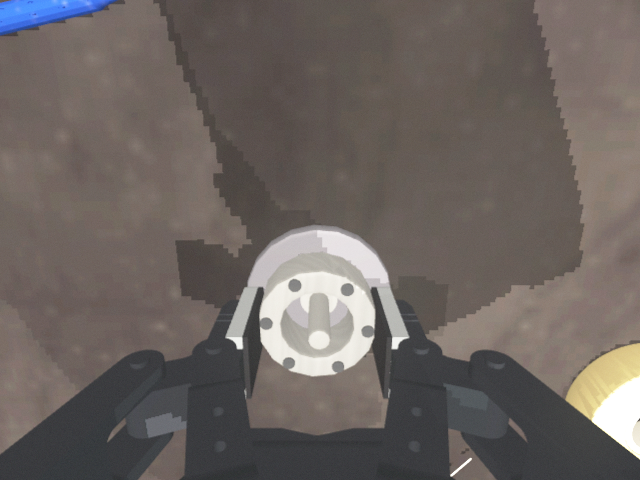

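The post tip at (318,340) shows inside the ring's hole, so the ring is over the post. I'll set it down the last millimetre and release.

{"fn": "drive_tool", "kwargs": {"plan": [[0, 0, 0, 0, 0, -0.5, 0.3], [0, 0, 0, 0, 0, -0.9, 0.3], [0, 0, 0, 0, 0, -0.9, 0.5], [0, 0, 0, 0, 0, -0.9, 0.8], [0, 0, 0, 0, 0, -0.9, 0.8], [0, 0, 0, 0, 0, -0.9, 0.8], [0, 0, 0, 0, 0, 10, 0.8], [0, 0, 0, 0, 0, 25, 0.8], [0, 0, 0, 0, 0, 45, 0.8], [0, 0, 0, 0, 0, 75, 0.8]]}}

```text
time_s: 17.95
ee_pos: [0.4678, 0.3069, 0.089]
tool_rot: [0.0, 0.0, 1.0, -0.0]
wrist_force: [0.3, -0.1, 0.7]
opening: 0.0684
```

```bash
python3 - <<'E'
from h import *
d=get_image("wrist");st();cv2.imwrite("pics/w12.png",d["img"][:,:,::-1]);np.savez("w12.npz",**d)
E
```

```text
t 18.0 p [469.9 307.9  94.1] q [ 0.44  0.4  -0.23  0.93 -0.    0.44] R [3.4e-03 4.0e-04 1.0e+00 1.1e-03] F [2.3 0.9 6.1] op 68.3
```

View pics/w12.png

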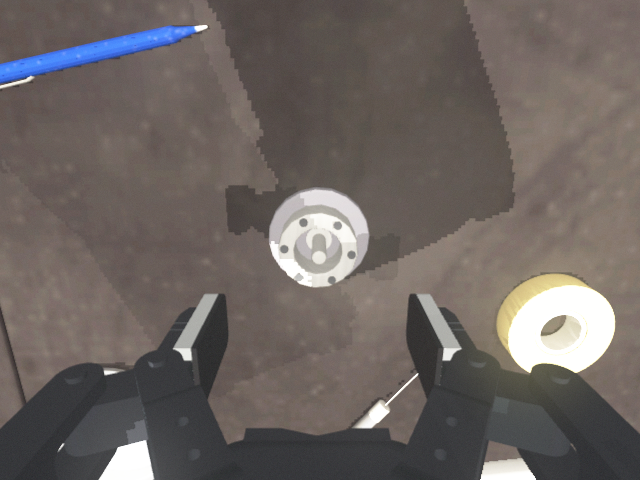

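{"fn": "drive_tool", "kwargs": {"plan": [[0, 0.006, 0, -1, -20, 25, 0.9], [0, 0.006, 0, -2, -55, 35, 0.9], [0, 0.006, 0, -3, -95, 40, 0.9], [0, 0.006, 0, -4, -135, 40, 0.9], [0, 0.006, 0, -5, -175, 40, 0.9], [0, 0.006, 0, -5, -215, 40, 0.9], [0, 0.006, 0, -5, -255, 40, 0.9], [0, 0.006, 0, -5, -295, 40, 0.9], [0, 0.006, 0, -5, -335, 40, 0.9], [0, 0.006, 0, -5, -375, 40, 0.9]]}}

```text
time_s: 19.0
ee_pos: [0.4647, -0.0688, 0.135]
tool_rot: [0.001, 0.0, 1.0, 0.001]
wrist_force: [0.4, -0.4, 0.4]
opening: 0.077
```

```bash
python3 - <<'E'
from h import *
st()
E
```

```text
t 19.0 p [464.7 -68.8 135. ] q [-0.32  0.22 -0.38  0.97  0.   -0.32] R [9.e-04 4.e-04 1.e+00 9.e-04] F [ 0.4 -0.4  0.4] op 77.0
```

{"fn": "drive_tool", "kwargs": {"plan": [[0, 0, 0, 0, -40, 0, 0.9], [0, 0, 0, 0, -80, 0, 0.9], [0, 0, 0, 0, -120, 0, 0.9], [0, 0, 0, 0, -155, 0, 0.9], [0, 0, 0, 0, -180, 0, 0.9], [0, 0, 0, 0, -195, -5, 0.9], [0, 0, 0, 0, -199, -10, 0.9], [0, 0, 0, 0, -199, -15, 0.9], [0, 0, 0, 0, -199, -15, 0.9], [0, 0, 0, 0, -199, -15, 0.9]]}}

```text
time_s: 20.0
ee_pos: [0.4647, -0.2667, 0.12]
tool_rot: [0.001, -0.0, 1.0, 0.001]
wrist_force: [-0.3, 0.3, -0.2]
opening: 0.0771
```

```bash
python3 - <<'E'
from h import *
d=get_image("wrist");st();cv2.imwrite("pics/w13.png",d["img"][:,:,::-1]);np.savez("w13.npz",**d)
E
```

```text
t 20.05 p [ 464.8 -266.9  120.1] q [-0.67  0.34 -0.25  0.98  0.   -0.68] R [ 9.e-04 -2.e-04  1.e+00  1.e-03] F [-0.1 -0.7  0.9] op 76.9
```

View pics/w13.png

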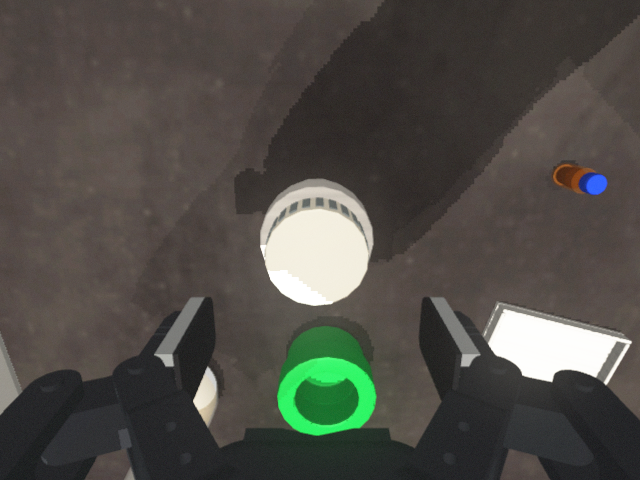

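```bash
python3 - <<'E'
from h import *
d=dict(np.load("w13.npz"))
print(cast(d,317,256.5,.071)*1000,[cast(d,*p,.071)[:2]*1000 for p in((265,256),(369,256),(317,208),(317,305))])
E
```

```text
[ 463.70856979 -267.3854218    71.        ] [array([ 463.39735404, -294.01134716]), array([ 463.46940474, -240.74854171]), array([ 438.01980736, -267.36880386]), array([ 491.51363523, -267.40340877])]
```

{"fn": "drive_tool", "kwargs": {"plan": [[0, 0, -0.002, 0, -0.5, -12, 0.9], [0, 0, -0.002, 0, -0.5, -26, 0.9], [0, 0, -0.002, 0, -0.5, -40, 0.9], [0, 0, -0.002, 0, -0.5, -53, 0.9], [0, 0, -0.002, 0, -0.5, -61, 0.9], [0, 0, -0.002, 0, -0.5, -63.5, 0.9], [0, 0, -0.002, 0, -0.5, -63.5, 0.7], [0, 0, -0.002, 0, -0.5, -63.5, 0.45], [0, 0, -0.002, 0, -0.5, -63.5, 0.45], [0, 0, -0.002, 0, -0.5, -63.5, 0.45]]}}

```text
time_s: 21.05
ee_pos: [0.4651, -0.2675, 0.0578]
tool_rot: [0.001, 0.001, 1.0, 0.001]
wrist_force: [-3.0, 3.9, 11.1]
opening: 0.0513
```

```bash
python3 - <<'E'
from h import *
d=get_image("wrist");st();cv2.imwrite("pics/w14.png",d["img"][:,:,::-1]);np.savez("w14.npz",**d)
E
```

```text
t 21.1 p [ 465.1 -267.5   57.8] q [-0.68  0.39 -0.35  0.82  0.   -0.67] R [1.5e-03 8.0e-04 1.0e+00 6.0e-04] F [-3.   1.5  9.4] op 51.1
```

View pics/w14.png

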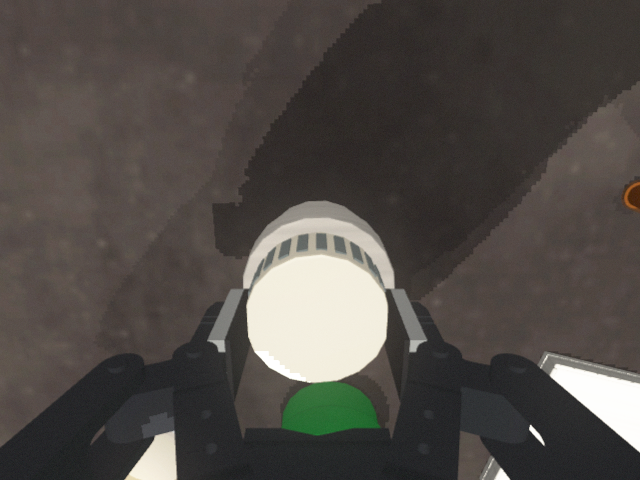

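```bash
python3 - <<'E'
from h import *
d=dict(np.load("w14.npz"));print(d["cam_to_world"][:3,3])
for z in(.054,.058,.062,.066,.07): print(z,cast(d,247,290,z)[:2]*1000,cast(d,391,290,z)[:2]*1000)
d=dict(np.load("w1.npz"))
for z in(.216,.22,.224): print(z,cast(d,200,304,z)[:2]*1000,cast(d,436,304,z)[:2]*1000)
E
```

```text
[ 0.387038   -0.2682303   0.20045566]
0.054 [ 460.44074896 -296.48711095] [ 460.61011981 -238.50052444]
0.058 [ 458.43597163 -295.71536036] [ 458.60071662 -239.31250467]
0.062 [ 456.4311943  -294.94360976] [ 456.59131343 -240.12448491]
0.066 [ 454.42641697 -294.17185916] [ 454.58191024 -240.93646515]
0.07 [ 452.42163965 -293.40010856] [ 452.57250705 -241.74844538]
0.216 [ 462.69089608 -314.72918451] [ 462.72351871 -224.21200733]
0.22 [ 460.52189047 -313.4218695 ] [ 460.55356747 -225.52852367]
0.224 [ 458.35288487 -312.11455449] [ 458.38361623 -226.84504   ]
```

```bash
python3 - <<'E'
from h import *
import cv2
t=cv2.imread("pics/top0.png");s=cv2.imread("pics/scene0.png")
cv2.imwrite("pics/z5.png",cv2.resize(t[20:220,120:340],None,fx=3,fy=3,interpolation=cv2.INTER_CUBIC))
cv2.imwrite("pics/z6.png",cv2.resize(s[80:250,230:440],None,fx=3.5,fy=3.5,interpolation=cv2.INTER_CUBIC))
E
```

```text
(no output)
```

View pics/z5.png

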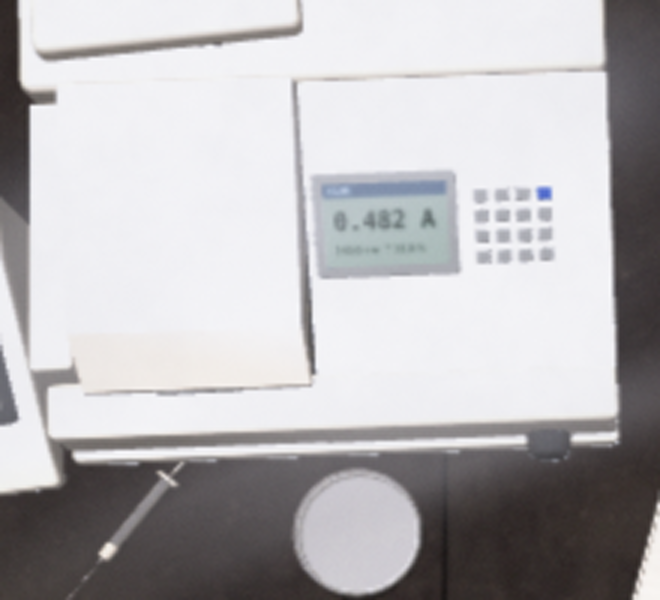

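View pics/z6.png

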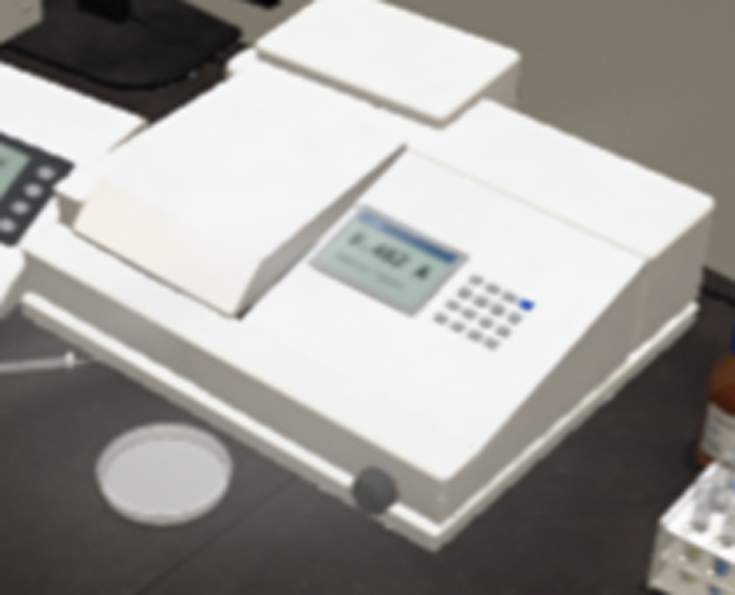

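{"fn": "drive_tool", "kwargs": {"plan": [[0, 0, 0, 0, 0, 2, 0.45], [0, 0, 0, 0, 0, 5, 0.45], [0, 0, 0, 0, 0, 12, 0.45], [0, 0, 0, 0, 0, 22, 0.45], [0, 0, 0, 0, 0, 35, 0.45], [0, 0, 0, 0, 0, 50, 0.45], [0, 0, 0, 0, 10, 60, 0.45], [0, 0, 0, 0, 25, 70, 0.45], [0, 0, 0, 0, 50, 75, 0.45], [0, 0, 0, 0, 80, 75, 0.45]]}}

```text
time_s: 22.1
ee_pos: [0.4651, -0.1861, 0.1337]
tool_rot: [0.002, 0.001, 1.0, 0.0]
wrist_force: [0.3, -0.1, -1.6]
opening: 0.0512
```

```bash
python3 - <<'E'
from h import *
d=get_image("scene");st();cv2.imwrite("pics/s15.png",cv2.resize(d["img"][200:400,270:520,::-1],None,fx=3,fy=3))
E
```

```text
t 22.15 p [ 464.2 -181.9  133.4] q [-0.54  0.27 -0.31  0.99  0.   -0.54] R [1.3e-03 1.0e-04 1.0e+00 1.5e-03] F [-1.2  4.8 -0. ] op 51.2
```

View pics/s15.png

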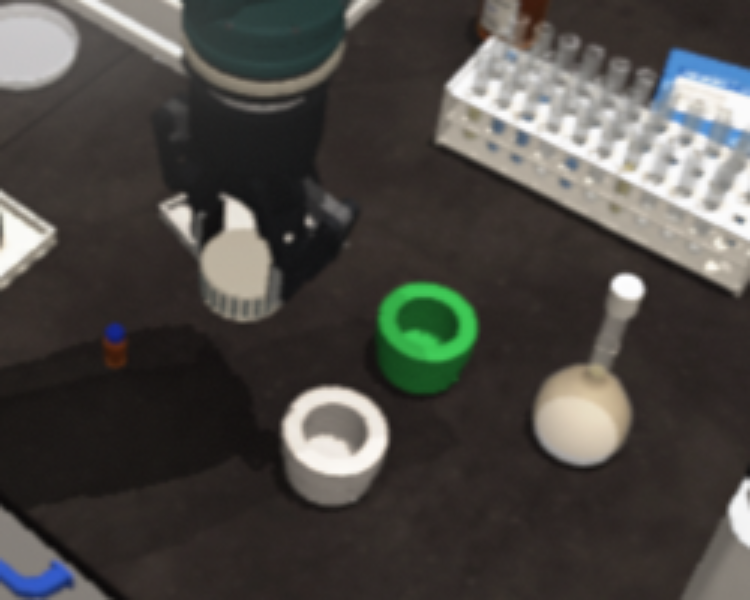

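{"fn": "drive_tool", "kwargs": {"plan": [[0, 0, 0, 10, 30, 0, 0.45], [0, 0, 0, 22, 65, 0, 0.45], [0, 0, 0, 34, 100, 0, 0.45], [0, 0, 0, 46, 135, 0, 0.45], [0, 0, 0, 58, 170, 0, 0.45], [0, 0, 0, 70, 205, 0, 0.45], [0, 0, 0, 82, 240, 0, 0.45], [0, 0, 0, 94, 275, 0, 0.45], [0, 0, 0, 106, 310, 0, 0.45], [0, 0, 0, 116, 335, 0, 0.45]]}}

```text
time_s: 23.15
ee_pos: [0.5795, 0.1562, 0.1336]
tool_rot: [0.001, -0.001, 1.0, 0.002]
wrist_force: [0.0, -1.0, -1.3]
opening: 0.0509
```

{"fn": "drive_tool", "kwargs": {"plan": [[0, 0, 0, 8, 7, 0, 0.45], [0, 0, 0, 15, 9, -7, 0.45], [0, 0, 0, 20, 9, -15, 0.45], [0, 0, 0, 22, 9, -25, 0.45], [0, 0, 0, 22, 9, -35, 0.45], [0, 0, 0, 22, 9, -40, 0.45], [0, 0, 0, 22, 9, -40, 0.45], [0, 0, 0, 22, 9, -40, 0.45], [0, 0, 0, 22, 9, -40, 0.45], [0, 0, 0, 22, 9, -40, 0.45]]}}

```text
time_s: 24.15
ee_pos: [0.6016, 0.1653, 0.094]
tool_rot: [0.001, -0.001, 1.0, 0.002]
wrist_force: [0.1, 1.0, -1.5]
opening: 0.0513
```

```bash
python3 - <<'E'
from h import *
d=get_image("wrist");st();cv2.imwrite("pics/w16.png",d["img"][:,:,::-1]);np.savez("w16.npz",**d)
E
```

```text
t 24.2 p [601.6 165.3  94. ] q [ 0.14  0.5  -0.06  1.01  0.    0.13] R [ 1.3e-03 -8.0e-04  1.0e+00  1.8e-03] F [-0.1 -0.  -0.8] op 51.0
```

View pics/w16.png

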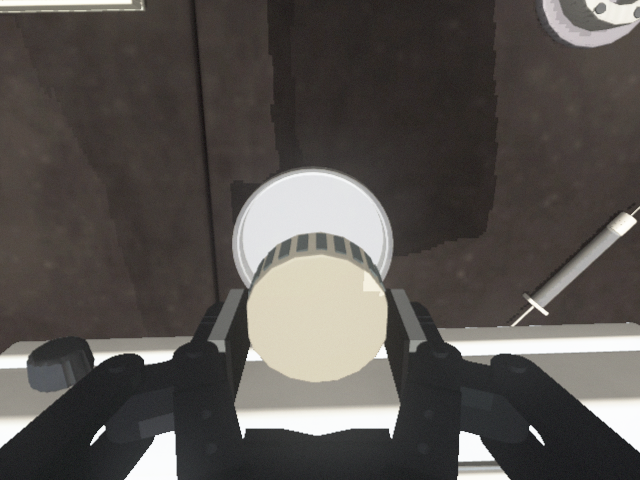

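```bash
python3 - <<'E'
from h import *
d=dict(np.load("w16.npz"))
P=[(232.5,245),(236,220),(247,199),(266,182),(290,171),(313,168),(337,171),(361,184),(380,203),(390,222),(393,243)]
Q=np.array([cast(d,*p,.015)[:2]*1000 for p in P]);print(Q[[0,5,10]],fitc(Q))
E
```

```text
[[605.54393386 115.07930519]
 [560.23696943 162.4414707 ]
 [604.35164113 209.26207638]] (array([607.42500701, 162.10507485]), np.float64(47.219938208710715))
```

{"fn": "drive_tool", "kwargs": {"plan": [[0, 0.002, 0, 2, -1, -5, 0.45], [0, 0.002, 0, 5, -3, -15, 0.45], [0, 0.002, 0, 5, -3, -28, 0.45], [0, 0.002, 0, 5, -3, -42, 0.45], [0, 0.002, 0, 5, -3, -55, 0.45], [0, 0.002, 0, 5, -3, -66, 0.45], [0, 0.002, 0, 5, -3, -74, 0.45], [0, 0.002, 0, 5, -3, -77, 0.45], [0, 0.002, 0, 5, -3, -78, 0.45], [0, 0.002, 0, 5, -3, -78, 0.45]]}}

```text
time_s: 25.2
ee_pos: [0.6068, 0.1623, 0.0163]
tool_rot: [0.001, -0.001, 1.0, 0.002]
wrist_force: [0.7, -0.1, -0.9]
opening: 0.0512
```

```bash
python3 - <<'E'
from h import *
d=get_image("wrist");st();cv2.imwrite("pics/w17.png",d["img"][:,:,::-1]);np.savez("w17.npz",**d)
E
```

```text
t 25.25 p [606.9 162.3  16.4] q [ 0.13  0.57 -0.16  0.84  0.    0.13] R [ 7.0e-04 -8.0e-04  1.0e+00  1.8e-03] F [ 0.4  0.8 -0.1] op 51.4
```

View pics/w17.png

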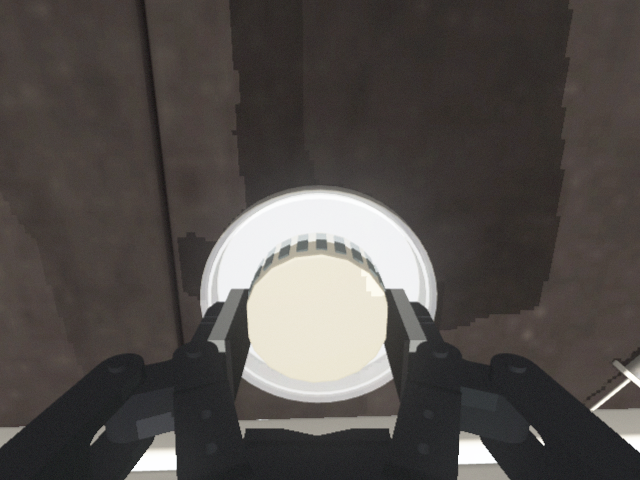

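The cartridge at (317,318) is centred inside the petri rim. I'll lower it about 1.4 mm and release.

{"fn": "drive_tool", "kwargs": {"plan": [[0, 0, 0, 0, 0, -0.5, 0.45], [0, 0, 0, 0, 0, -1, 0.45], [0, 0, 0, 0, 0, -1.3, 0.45], [0, 0, 0, 0, 0, -1.3, 0.6], [0, 0, 0, 0, 0, -1.3, 0.8], [0, 0, 0, 0, 0, -1.3, 0.8], [0, 0, 0, 0, 0, 8, 0.8], [0, 0, 0, 0, 0, 22, 0.8], [0, 0, 0, 0, 0, 40, 0.8], [0, 0, 0, 0, 0, 65, 0.8]]}}

```text
time_s: 26.25
ee_pos: [0.6064, 0.1622, 0.0821]
tool_rot: [0.0, -0.001, 1.0, 0.002]
wrist_force: [0.4, 0.2, 0.7]
opening: 0.0684
```

```bash
python3 - <<'E'
from h import *
d=get_image("wrist");st();cv2.imwrite("pics/w18.png",d["img"][:,:,::-1]);np.savez("w18.npz",**d)
E
```

```text
t 26.3 p [608.3 162.5  86.7] q [ 0.13  0.51 -0.06  1.    0.    0.13] R [ 2.9e-03 -8.0e-04  1.0e+00  2.1e-03] F [1.7 0.7 5. ] op 68.2
```

View pics/w18.png

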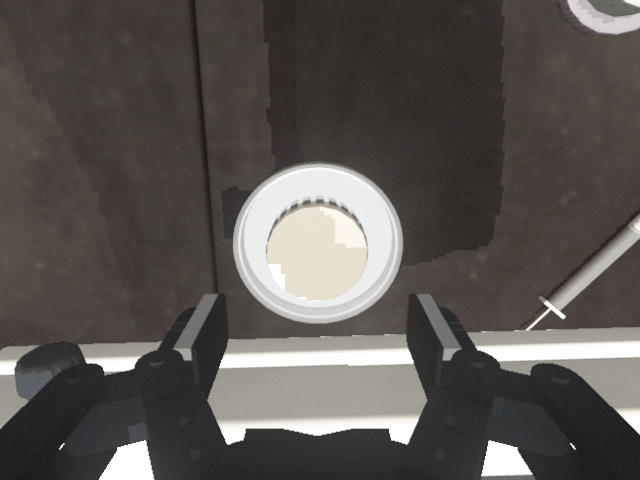

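{"fn": "drive_tool", "kwargs": {"plan": [[0, 0.006, 0, -10, -10, 15, 1], [0, 0.006, 0, -22, -40, 25, 1], [0, 0.006, 0, -34, -75, 30, 1], [0, 0.006, 0, -46, -115, 30, 1], [0, 0.006, 0, -59, -153, 30, 1], [0, 0.006, 0, -72, -191, 30, 1], [0, 0.006, 0, -85, -229, 30, 1], [0, 0.006, 0, -98, -267, 30, 1], [0, 0.006, 0, -111, -305, 30, 1], [0, 0.006, 0, -124, -343, 30, 1]]}}

```text
time_s: 27.3
ee_pos: [0.4838, -0.182, 0.1175]
tool_rot: [0.0, -0.001, 1.0, 0.002]
wrist_force: [0.4, 0.5, 0.2]
opening: 0.0852
```

{"fn": "drive_tool", "kwargs": {"plan": [[0, 0, 0, -10, -35, 0, 1], [0, 0, 0, -15, -60, 0, 1], [0, 0, 0, -19, -78, -10, 1], [0, 0, 0, -19, -86, -20, 1], [0, 0, 0, -19, -86, -25, 1], [0, 0, 0, -19, -86, -25, 1], [0, 0, 0, -19, -86, -25, 1], [0, 0, 0, -19, -86, -25, 1], [0, 0, 0, -19, -86, -25, 1], [0, 0, 0, -19, -86, -25, 1]]}}

```text
time_s: 28.3
ee_pos: [0.4649, -0.2678, 0.0927]
tool_rot: [0.001, -0.001, 1.0, 0.002]
wrist_force: [1.0, -0.3, 0.2]
opening: 0.0854
```

```bash
python3 - <<'E'
from h import *
d=get_image("wrist");st();cv2.imwrite("pics/w19.png",d["img"][:,:,::-1]);np.savez("w19.npz",**d)
E
```

```text
t 28.35 p [ 464.8 -267.8   92.6] q [-0.68  0.36 -0.29  0.92  0.   -0.68] R [ 5.0e-04 -1.0e-03  1.0e+00  1.7e-03] F [-0.2 -0.1  1.1] op 85.3
```

View pics/w19.png

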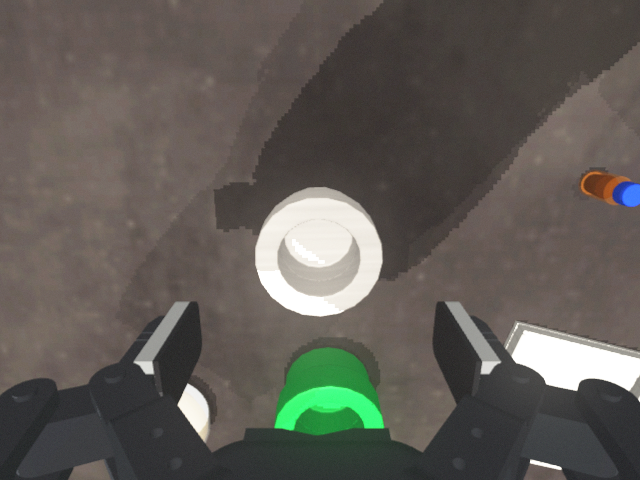

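```bash
python3 - <<'E'
from h import *
d=dict(np.load("w19.npz"))
P=[(255,255),(382,255),(318,316),(270,295),(367,296),(292,311),(346,310)]
Q=np.array([cast(d,*p,.045)[:2]*1000 for p in P]);print(fitc(Q))
E
```

```text
(array([ 465.273477  , -267.60131382]), np.float64(32.41857464386921))
```

{"fn": "drive_tool", "kwargs": {"plan": [[0, 0, -0.003, 0.3, 0.2, -12, 1], [0, 0, -0.003, 0.3, 0.2, -28, 1], [0, 0, -0.003, 0.3, 0.2, -45, 1], [0, 0, -0.003, 0.3, 0.2, -60, 1], [0, 0, -0.003, 0.3, 0.2, -70, 1], [0, 0, -0.003, 0.3, 0.2, -74.5, 1], [0, 0, -0.003, 0.3, 0.2, -74.5, 0.8], [0, 0, -0.003, 0.3, 0.2, -74.5, 0.6], [0, 0, -0.003, 0.3, 0.2, -74.5, 0.6], [0, 0, -0.003, 0.3, 0.2, -74.5, 0.6]]}}

```text
time_s: 29.35
ee_pos: [0.4653, -0.2677, 0.0192]
tool_rot: [0.001, 0.0, 1.0, 0.001]
wrist_force: [-2.5, 1.6, 6.6]
opening: 0.065
```

```bash
python3 - <<'E'
from h import *
d=get_image("wrist");st();cv2.imwrite("pics/w20.png",d["img"][:,:,::-1]);np.savez("w20.npz",**d)
E
```

```text
t 29.4 p [ 465.3 -267.8   19.2] q [-0.68  0.44 -0.4   0.73  0.   -0.67] R [8.0e-04 5.0e-04 1.0e+00 1.4e-03] F [-3.7  1.3  5.8] op 64.9
```

View pics/w20.png

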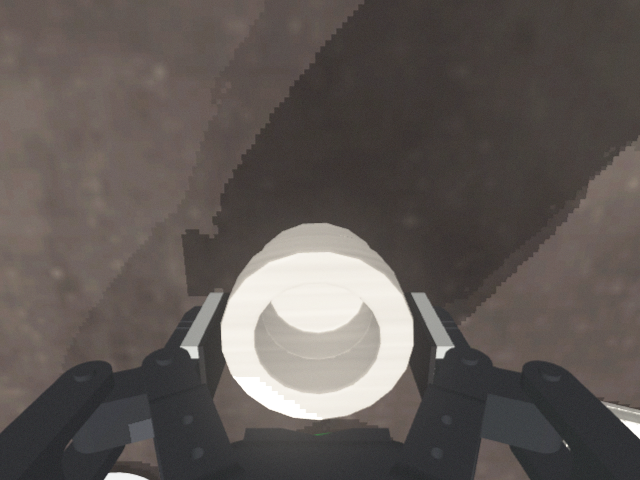

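{"fn": "drive_tool", "kwargs": {"plan": [[0, 0, 0, 0, 0, 2, 0.6], [0, 0, 0, 0, 0, 5, 0.6], [0, 0, 0, 0, 0, 12, 0.6], [0, 0, 0, 0, 0, 22, 0.6], [0, 0, 0, 0, 0, 35, 0.6], [0, 0, 0, 0, 0, 50, 0.6], [0, 0, 0, 0, 5, 65, 0.6], [0, 0, 0, 0, 15, 75, 0.6], [0, 0, 0, 2, 35, 80, 0.6], [0, 0, 0, 8, 60, 80, 0.6]]}}

```text
time_s: 30.4
ee_pos: [0.4734, -0.2073, 0.1003]
tool_rot: [0.001, 0.001, 1.0, 0.001]
wrist_force: [0.2, 0.0, -2.5]
opening: 0.0648
```

```bash
python3 - <<'E'
from h import *
d=get_image("scene");st();cv2.imwrite("pics/s21.png",cv2.resize(d["img"][200:400,270:520,::-1],None,fx=3,fy=3))
E
```

```text
t 30.45 p [ 473.5 -203.7   99.9] q [-0.57  0.32 -0.33  0.91  0.   -0.57] R [1.1e-03 1.0e-04 1.0e+00 2.1e-03] F [-1.1  4.5 -3.2] op 64.5
```

View pics/s21.png

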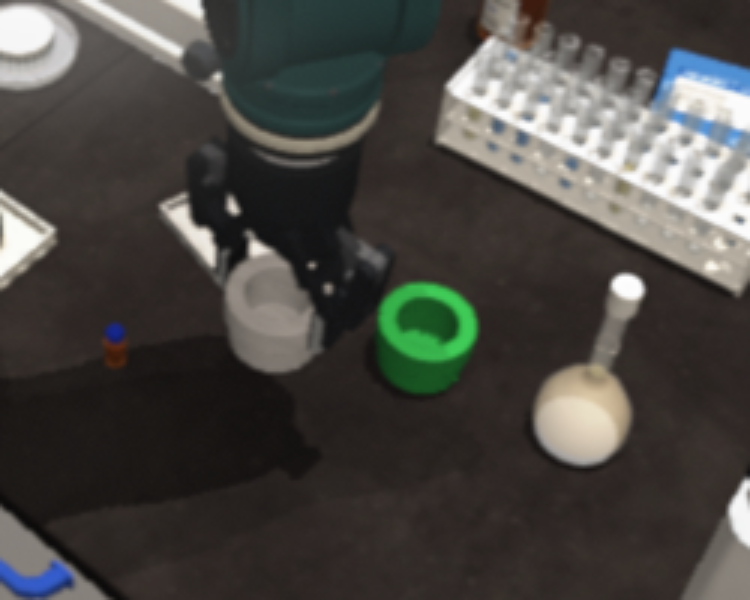

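{"fn": "drive_tool", "kwargs": {"plan": [[0, 0, 0, 10, 22, 0, 0.6], [0, 0, 0, 27, 42, 0, 0.6], [0, 0, 0, 45, 60, 0, 0.6], [0, 0, 0, 64, 76, 0, 0.6], [0, 0, 0, 82, 90, 0, 0.6], [0, 0, 0, 98, 98, 0, 0.6], [0, 0, 0, 109, 102, -2, 0.6], [0, 0, 0, 115, 103, -5, 0.6], [0, 0, 0, 115, 103, -5, 0.6], [0, 0, 0, 115, 103, -5, 0.6]]}}

```text
time_s: 31.45
ee_pos: [0.5879, -0.101, 0.0948]
tool_rot: [0.001, 0.0, 1.0, 0.002]
wrist_force: [0.2, 0.3, -2.8]
opening: 0.0646
```

```bash
python3 - <<'E'
from h import *
d=get_image("wrist");st();cv2.imwrite("pics/w22.png",d["img"][:,:,::-1]);np.savez("w22.npz",**d)
E
```

```text
t 31.5 p [ 587.9 -101.    94.9] q [-0.31  0.45 -0.13  0.98  0.   -0.31] R [8.0e-04 4.0e-04 1.0e+00 2.1e-03] F [ 0.4  0.1 -2.1] op 64.9
```

View pics/w22.png

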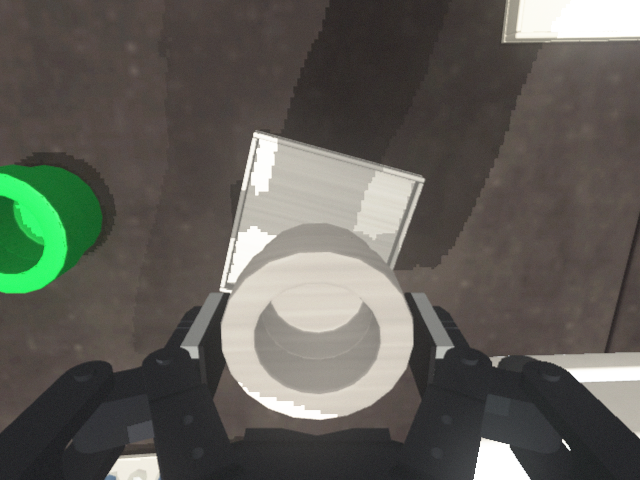

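```bash
python3 - <<'E'
from h import *
d=dict(np.load("w22.npz"))
a,b,c=[cast(d,*p,.012)[:2]*1000 for p in((256,131),(424,179),(221,291))]
print(a,b,c,np.linalg.norm(a-b),np.linalg.norm(a-c),(b+c)/2)
E
```

```text
[ 526.63889241 -134.69309844] [553.38276847 -40.69096575] [ 623.2217863 -160.9953941] 97.73247084175584 100.10028046219014 [ 588.30227739 -100.84317992]
```

{"fn": "drive_tool", "kwargs": {"plan": [[0, 0, 0, 0.3, 0, -8, 0.6], [0, 0, 0, 0.3, 0, -20, 0.6], [0, 0, 0, 0.3, 0, -33, 0.6], [0, 0, 0, 0.3, 0, -46, 0.6], [0, 0, 0, 0.3, 0, -57, 0.6], [0, 0, 0, 0.3, 0, -65, 0.6], [0, 0, 0, 0.3, 0, -69, 0.6], [0, 0, 0, 0.3, 0, -71, 0.6], [0, 0, 0, 0.3, 0, -71.5, 0.6], [0, 0, 0, 0.3, 0, -71.5, 0.6]]}}

```text
time_s: 32.5
ee_pos: [0.5884, -0.1011, 0.0237]
tool_rot: [0.001, 0.0, 1.0, 0.002]
wrist_force: [0.6, 0.4, -2.3]
opening: 0.0647
```

```bash
python3 - <<'E'
from h import *
d=get_image("wrist");st();cv2.imwrite("pics/w23.png",d["img"][:,:,::-1])
E
```

```text
t 32.55 p [ 588.4 -101.1   23.8] q [-0.31  0.52 -0.24  0.81  0.   -0.31] R [1.1e-03 4.0e-04 1.0e+00 2.0e-03] F [-0.9 -0.  -3.2] op 64.6
```

View pics/w23.png

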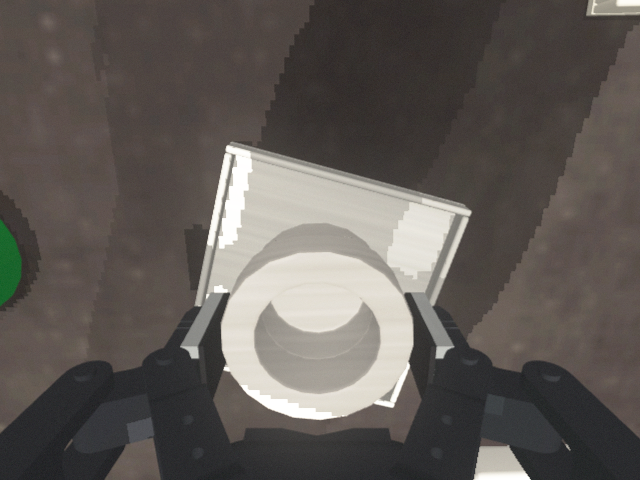

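{"fn": "drive_tool", "kwargs": {"plan": [[0, 0, 0, 0, 0, -0.5, 0.6], [0, 0, 0, 0, 0, -1, 0.6], [0, 0, 0, 0, 0, -1.3, 0.6], [0, 0, 0, 0, 0, -1.3, 0.8], [0, 0, 0, 0, 0, -1.3, 1], [0, 0, 0, 0, 0, -1.3, 1], [0, 0, 0, 0, 0, -1.3, 1], [0, 0, 0, 0, 0, 8, 1], [0, 0, 0, 0, 0, 22, 1], [0, 0, 0, 0, 0, 40, 1]]}}

```text
time_s: 33.55
ee_pos: [0.5882, -0.101, 0.0645]
tool_rot: [0.001, 0.0, 1.0, 0.002]
wrist_force: [-0.8, -0.1, 0.3]
opening: 0.085
```

{"fn": "drive_tool", "kwargs": {"plan": [[0, 0, 0, 0, 0, 20, 1], [0, 0, 0, -5, 0, 40, 1], [0, 0, 0, -15, 10, 60, 1], [0, 0, 0, -30, 25, 80, 1], [0, 0, 0, -50, 45, 95, 1], [0, 0, 0, -75, 70, 105, 1], [0, 0, 0, -100, 95, 110, 1], [0, 0, 0, -120, 120, 110, 1], [0, 0, 0, -130, 140, 110, 1], [0, 0, 0, -130, 140, 110, 1]]}}

```text
time_s: 34.55
ee_pos: [0.4568, 0.0407, 0.1755]
tool_rot: [0.001, -0.001, 1.0, 0.002]
wrist_force: [-0.5, -0.1, -0.2]
opening: 0.085
```

```bash
python3 - <<'E'
from h import *
for n in("wrist","scene","top"):
    d=get_image(n);np.savez(f"f_{n}.npz",**d);cv2.imwrite(f"pics/f_{n}.png",d["img"][:,:,::-1])
st()
E
```

```text
t 34.7 p [458.6  38.7 175. ] q [-0.1   0.18 -0.32  1.07  0.   -0.1 ] R [1.2e-03 3.0e-04 1.0e+00 2.0e-03] F [ 0.5 -0.5 -0.3] op 85.3
```

View pics/f_wrist.png

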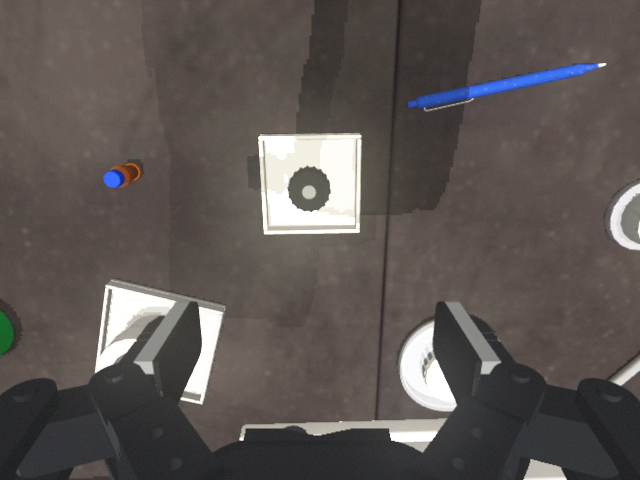

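View pics/f_scene.png

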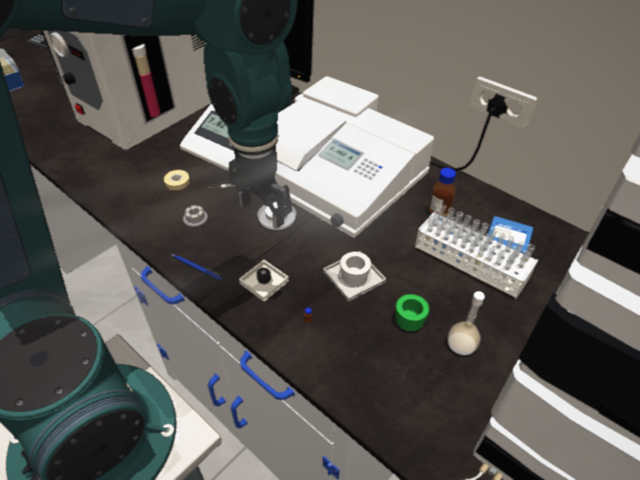

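View pics/f_top.png

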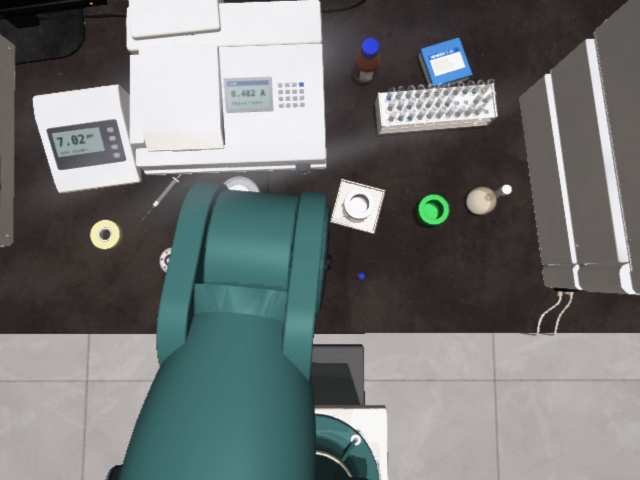

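All four parts look placed: plug at (264,274), ring at (195,215), cartridge at (276,213) and bowl at (354,270) in the scene view. The vial, flask and green piece haven't moved. I'll check seated heights with two views before handing in.

```bash
python3 - <<'E'
from h import *
s=dict(np.load("f_scene.npz"));w=dict(np.load("f_wrist.npz"));t=dict(np.load("f_top.npz"))
z=lambda d,a,b,c,e,n:cv2.imwrite(n,cv2.resize(d["img"][b:e,a:c,::-1],None,fx=6,fy=6,interpolation=cv2.INTER_CUBIC))
z(s,165,195,225,235,"pics/g1.png");z(s,235,245,390,310,"pics/g2.png");z(t,330,175,390,240,"pics/g3.png")
cv2.imwrite("pics/g.png",np.hstack([cv2.copyMakeBorder(cv2.imread(p),0,390-cv2.imread(p).shape[0],0,0,cv2.BORDER_CONSTANT) if cv2.imread(p).shape[0]<390 else cv2.imread(p) for p in("pics/g1.png","pics/g3.png")]))
E
```

```text
(no output)
```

View pics/g.png

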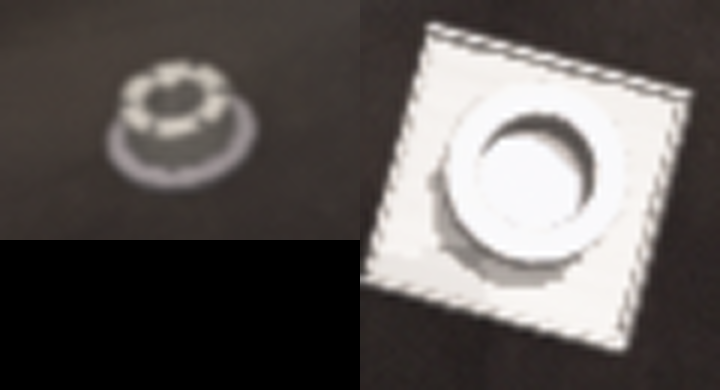

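```bash
python3 -c "
import cv2;a=cv2.imread('pics/g2.png');cv2.imwrite('pics/g2s.png',cv2.resize(a,(775,325)))"
```

```text
(no output)
```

View pics/g2s.png

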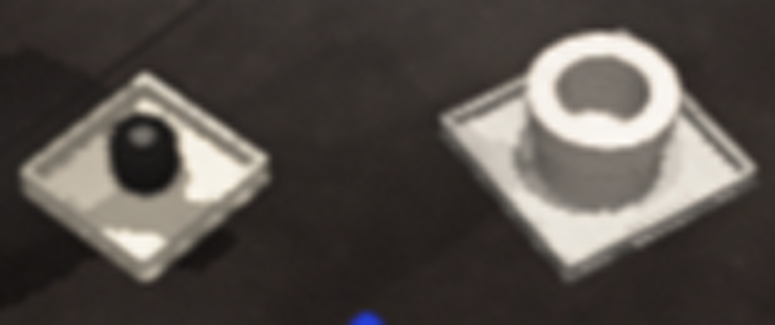

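```bash
python3 - <<'E'
from h import *
s=dict(np.load("f_scene.npz"));w=dict(np.load("f_wrist.npz"));t=dict(np.load("f_top.npz"));w12=dict(np.load("w12.npz"));w18=dict(np.load("w18.npz"))
print("plug top",tri(s,(264.2,272.2),w,(308.5,191.5)))
print("bowl top",tri(s,(355.6,263),t,(359,204.4)))
print("ring top",tri(s,(194.5,211.5),w12,(318,250)))
for n,d,b in(("top",t,(350,265,375,285)),("scene",s,(298,305,318,318))):
    h=cv2.cvtColor(d["img"],cv2.COLOR_RGB2HSV);m=((h[:,:,0]>110)&(h[:,:,0]<130)&(h[:,:,1]>150)&(h[:,:,2]>60)).astype(np.uint8)
    print("vial",blob(m,*b).reshape(-1,2).mean(0))
t0=cv2.imread("pics/top0.png")[:,:,::-1].astype(int)
print("flask diff",np.abs(t0[180:220,460:515]-t["img"][180:220,460:515]).max(), "green",np.abs(t0[190:228,412:455]-t["img"][190:228,412:455]).max())
st()
E
```

```text
plug top (array([442.01986875,  34.5413181 ,  34.96827604]), np.float64(0.8358161254659139))
bowl top (array([ 586.07494888, -101.09715388,   47.72659116]), np.float64(0.8344199170331081))
ring top (array([467.36709478, 306.64893446,  27.61033587]), np.float64(1.2376950199342411))
vial [361.14285714 275.5       ]
vial [308.    310.125]
flask diff 6 green 7
t 34.7 p [458.6  38.7 175. ] q [-0.1   0.18 -0.32  1.07  0.   -0.1 ] R [1.2e-03 3.0e-04 1.0e+00 2.0e-03] F [ 0.5 -0.5 -0.3] op 85.3
```

```bash
python3 - <<'E'
from h import *
w=dict(np.load("w18.npz"))
a,b=[cast(w,u,252,.028)[:2]*1000 for u in(266,368)];c,e=[cast(w,317,v,.028)[:2]*1000 for v in(206,300.5)];print(a,b,b[1]-a[1],c,e,e[0]-c[0])
manip.sign_off();print("done")
E
```

```text
[604.92143222 134.86102344] [604.95368279 188.33602273] 53.474999290426666 [580.05298012 161.5751286 ] [633.2635722  161.60460793] 53.21059207713904
the job is handed in; nothing more can be done
done
```

I took the stack apart from the top down and placed all four parts: plug in the dish, ring over the post, cartridge in the petri dish, bowl in the tray. I handed the job in at about 35 s of the 112 s allowed.

| Part | Check before hand-in | Measured | Expected |
|---|---|---|---|
| Plug | top height, two views | 35.0 mm | 35 mm |
| Ring | top height, two views | 27.6 mm | 28 mm |
| Bowl | top height, two views | 47.7 mm | 48 mm |
| Cartridge | diameter of its top face if fully down | about 53.4 mm | 54 mm |

- **Cartridge:** its height comes from a single view, so it is less directly checked than the others. It lies flat and centred well inside the petri rim.
- **Bystanders:** the vial's pixel positions were unchanged. The flask and the green look-alike showed only image noise against the first picture.
- **Plug contact force:** the wrist force read 50 N for a moment while I pressed the plug onto the dish floor. That is under the 120 N wrist limit. The load went through the held plug (possibly the fingertips), not the gripper's body, but it was firmer than I meant. I eased off before releasing, and the plug stood upright afterwards.
- **Other checks:** no other check failed or disagreed. Positions from different views agreed to within about 1–3 mm.

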